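Put the hone sticks away under the dust hood

TASK

Put the hone sticks away: lift the iron weight off its red mark and stand it on the cork mat, tip the blue dust hood fully down by its bar, and drop every stick from the grey drain block upright, foot first, into a free pocket of the beech rack, all the way to the bottom. Then swing the hood fully shut again and stand the weight back in the middle of the red mark to chock it. Leave the stick already in the rack where it is and do not disturb the other things on the cart.

Things in the scene. Friction and masses are not known exactly. Their poses are not given: they have to be found in the camera images.
- rack: Fixed hone rack: steel base, beech block with five narrow pockets in a row, blue dust hood hinged along the bottom front. Origin on the cart, midway along the row, under the hinge line; x points front to back, y along the row, z up. Block: x 17 to 55 mm, y -108 to 108 mm, top 60 mm above the cart. Pocket row at x = 36 mm, pitch 40 mm.
- hood (a joint): Blue dust hood tipping about its bottom front hinge: 0 = upright and shut (hides the pockets, roof 134 mm above the cart), 1.3 rad = its stop, fully down towards the rack's -x, panel over the red mark and roof flange standing up as a fence to about 115 mm, 90 mm in front of the hinge. Friction hinge: stays where left; about 4 N at the bar moves it.
- hinge (a point): Midpoint of the hood's hinge line, 20 mm above the cart; the axis runs along the rack's y. The hood's front panel is 232 mm wide and rises 112 mm from here; its roof flange reaches 66 mm backwards over the pockets. A rubber bumper sticks out 14 mm from the panel, 33 to 43 mm above the cart.
- bar (a point): Centre of the hood's steel pull bar: 10 mm thick, 100 mm long along the rack's y, a post at each end, 155 mm from the hinge line in the panel's plane, 41 mm beyond the roof. Shut: straight above the hinge, 175 mm above the cart; fully down: 149 mm in front of the hinge, 61 mm above the cart. Can be taken from above at any opening.
- mark (a point): Centre of the round red-rimmed mark (80 mm across, flat on the cart) in front of the hood, 62 mm in front of the hinge line, where the weight stands to chock the hood.
- weight: Loose cast iron weight, about 0.7 kg (0.55 to 0.8): round body 60 mm across and 42 mm high, knurled steel top 28 mm across from 42 to 80 mm high. Origin at the centre of its underside, z up. Starts standing near the centre of the mark.
- mat: Fixed round cork mat, 90 mm across, 3 mm thick; origin at the centre of its underside, on the cart.
- drain: Fixed grey drain block 44 x 176 mm, 50 mm high, with four cells in a row along its y (pitch 40 mm); sticks stand in it, feet 5 mm above the cart, tops 105 mm above the cart. Origin at the centre of its underside.
- pocket0 (a point): Centre of the floor of pocket 0 (the two end pockets are listed; pockets 1 to 3 lie evenly between them), 10 mm above the cart, at y = -80 mm in the rack. Pocket 18 mm (rack x) by 28 mm (rack y), 50 mm deep, mouth 60 mm above the cart; takes one stick, with its wide faces towards the rack's front and back.
- pocket4 (a point): Centre of the floor of pocket 4 (the two end pockets are listed; pockets 1 to 3 lie evenly between them), 10 mm above the cart, at y = 80 mm in the rack. Pocket 18 mm (rack x) by 28 mm (rack y), 50 mm deep, mouth 60 mm above the cart; takes one stick, with its wide faces towards the rack's front and back.
- stick0: Loose hone stick, 12 mm (its x) by 22 mm (its y) by 100 mm (its z), 60 g, green with an orange grip on the upper 34 mm; origin at the centre of its foot. Starts upright in the drain block, its x along the block's x. Two to four sticks are there; an absent one reads None.
- stick1: Loose hone stick, 12 mm (its x) by 22 mm (its y) by 100 mm (its z), 60 g, green with an orange grip on the upper 34 mm; origin at the centre of its foot. Starts upright in the drain block, its x along the block's x. Two to four sticks are there; an absent one reads None.
- stick2: Loose hone stick, 12 mm (its x) by 22 mm (its y) by 100 mm (its z), 60 g, green with an orange grip on the upper 34 mm; origin at the centre of its foot. Starts upright in the drain block, its x along the block's x. Two to four sticks are there; an absent one reads None.
- stick3: Loose hone stick, 12 mm (its x) by 22 mm (its y) by 100 mm (its z), 60 g, green with an orange grip on the upper 34 mm; origin at the centre of its foot. Starts upright in the drain block, its x along the block's x. Two to four sticks are there; an absent one reads None.
- kept0: Hone stick of the same kind and size that may already stand in pocket 0; origin at its foot. Exactly one of the five kept sticks is there; absent ones read None. Leave it where it is.
- kept1: Hone stick of the same kind and size that may already stand in pocket 1; origin at its foot. Exactly one of the five kept sticks is there; absent ones read None. Leave it where it is.
- kept2: Hone stick of the same kind and size that may already stand in pocket 2; origin at its foot. Exactly one of the five kept sticks is there; absent ones read None. Leave it where it is.
- kept3: Hone stick of the same kind and size that may already stand in pocket 3; origin at its foot. Exactly one of the five kept sticks is there; absent ones read None. Leave it where it is.
- kept4: Hone stick of the same kind and size that may already stand in pocket 4; origin at its foot. Exactly one of the five kept sticks is there; absent ones read None. Leave it where it is.
- dish: Bystander: white porcelain dish, 110 mm across, origin under its centre.
- stone_stand: Bystander: beech stand 50 x 190 mm, 33 mm high, with five black stones; origin under its centre.
- caliper: Bystander: brass caliper 150 mm long (its y), lying flat, 10 mm high.
- compound_jar: Bystander: jar 60 mm across, 75 mm high; origin under its centre.
Not all that is in view belongs to the job. What is shaped like the stick2 but turquoise is not meant.

How it is judged:
By the outcome, as a careful person would: the job done as asked, in the order asked, and still so for the second after the job is handed in, with the robot touching nothing.
Of stick0, stick1, stick2, stick3 only 2 to 4 are there at a start; the rules pass over those that are not, and their reading is None.
Of kept0, kept1, kept2, kept3, kept4 only 1 to 1 are there at a start; the rules pass over those that are not, and their reading is None.
At some moment in a run one of weight may be knocked a few centimetres aside while the robot is not near it.
It also fails if it takes over 210 s, if anything falls off the work surface, if the arm or the gripper's body presses on something with over 40 N, if the wrist force passes 120 N, or if a joint passes its speed limit or range.

ROBOT

A 7-joint arm with a two-finger parallel gripper is mounted at the origin on the work surface. World frame = base frame: x ahead of the robot, y to its left, z up, the work surface at z = 0. Lengths are in mm, angles in rad, forces in N, time in s.
With the tool pointing down it reaches from about 425 to 825 mm from the base axis. Payload 3.6 kg.
Tool frame: the origin (TCP) lies on the centre line of the jaws, within the pads' length; the fingertips stand 19 mm ahead of it and the grasp point (between the pads) is the TCP (tcp_to_tips is the distance from the TCP to the fingertips, in mm); z points along the fingers, y is the line along which they close (so a half turn about z gives the same grasp; the last joint's range is limited). The gripper opens to 93 mm and grips with 3 to 60 N. Pads are 15 mm wide; open, the fingers measure 128 mm over their backs; the gripper's body (75 mm by 188 mm) begins 65 mm behind the grasp point.
Start: joints at [-1.242, 0.615, -0.013, 1.423, 0.008, 1.103, -0.04], TCP at [225.776, 609.496, 202.04] pointing down, gripper open.
Joint ranges: [-3.12, 3.12], [-0.3, 2.06], [-1.34, 1.32], [0.26, 2.42], [-1.36, 4.5], [0.01, 1.98], [-2.84, 2.84]. Speed limits (rad/s): [2.79, 2.79, 3.14, 3.14, 3.14, 3.14, 3.14].

INTERFACE

Orientations are given as [roll, pitch, yaw] about the fixed x, y, z axes, in that order (R = Rz(yaw) Ry(pitch) Rx(roll)).
In Python, from station import sense, camera, close_job, tcp_to_tips gives the robot as it stands.
- The arm moves only by the shell command python3 -m jog 'ROWS' [OPENING] [FORCE]. ROWS is JSON, a list of rows, each a list of 2 entries, a list of its own where there are three numbers: the shift along the tool's x, y, z normalised to -1 to 1, where 1 is 0.3 m, then the turn, a rotation vector about the tool's x, y, z normalised to -1 to 1, where 1 is pi rad. A call has exactly 8 rows; each row is the pose to reach, as a shift and turn from the pose commanded when the call began, along the tool's axes at that moment, turning the shorter way round; what a row does not reach only later rows make up. A row lasts 1/10 s, in which the tool goes at most 50 mm and 8.59 degrees, less where a joint would pass 70% of its speed; a pose out of reach is approached as far as the arm can. A call with a number of a shift or a turn outside -1 to 1 is refused whole. A call with a gripper value outside its range is refused whole. OPENING is the opening, from -1 (shut) to 1 (fully open), set as the call begins (- or left out, the last holds). The fingers move at their own pace and stop on an object; FORCE is the grip in N (left out, the last holds). Time passes only in rows, so rows that repeat a pose let the fingers close, or fill a call up. It gives the time, the measured TCP pose, the force, the opening and the grip force at its end, in the units of the state.
- sense(): the state, without advancing time (a new reading comes with each control period).
- camera(name): name is "scene" or "top" or "wrist"; returns a dict with "image" (480x640x3 uint8, blue, green, red), "camera_matrix" (3x3 intrinsics, pixels), "R" (3x3) and "t" (3): a world point X has camera coordinates R X + t. Camera axes: x right, y down, z forward; pixel columns grow to the right and rows downward; lengths in mm; the calibration is good to about 2 mm. A picture is of the moment at which its call begins. There is no depth.
- close_job(): hands the job in; it is judged then, once.
The state is a dict: "time": time; "q": joint angles; "joint_velocities": joint speeds; "joint_torque": joint torques, N m; "eef_pos": TCP position; "eef_rot": TCP orientation; "ft_force": force on the tool from outside, world axes, zero at the start; "ft_torque": the same for the moment, N m; "width": opening from 0.0 (shut) to 1.0 (fully open); "grip_force": force on a finger pad.
Only numpy, scipy, OpenCV 4.12 (cv2) and the standard library are available. Lean on these libraries where they do the work, as an engineer would, in place of code of your own. Each camera call takes 0.05 s, during which the arm holds its last target. There are 200 camera calls.

## Working session

There is one attempt and no reset: what is moved stays moved. The work goes in short steps, Python scripts to look and compute and a shell command to move; the robot and the scene stay as the last step left them, time stands still between calls to the robot, and variables do not carry over. Pictures are saved under pics/ and viewed, at most 14 in all, crops included, and the job is handed in when it is done.

```bash
ls; mkdir -p pics; python3 - <<'E'
from station import sense,camera,tcp_to_tips
import cv2,json
print(sense(),tcp_to_tips)
for n in ("top","scene"):
    c=camera(n);cv2.imwrite(f"pics/{n}0.png",c["image"]);print(n,c["camera_matrix"],c["R"],c["t"])
E
```

```text
pics
{'time': 0.0, 'q': array([-1.24253149,  0.61593197, -0.01263154,  1.42488597,  0.00812574,
        1.1034114 , -0.0404342 ]), 'joint_velocities': array([-2.33426621e-04, -8.30122919e-05, -1.06094749e-03,  1.67177722e-03,
       -3.38399321e-04,  2.38134838e-04,  9.60291872e-04]), 'joint_torque': array([ 4.63703111e-05, -4.58938050e+01,  2.08922373e-01, -1.65746766e+01,
       -6.11392152e-02,  2.04401370e-02,  2.27025171e-04]), 'eef_pos': array([225.49106071, 608.74102555, 200.87721893]), 'eef_rot': array([-3.13900710e+00,  5.19482988e-05,  2.78688413e+00]), 'ft_force': array([0.65176925, 0.68568644, 0.11142437]), 'ft_torque': array([0.00073593, 0.01918457, 0.02825149]), 'grip_force': 0.0, 'width': 0.9988383314571887} 19.0
top [[490.74270828   0.         321.53321556]
 [  0.         490.74270828 237.13870817]
 [  0.           0.           1.        ]] [[ 0.01357852 -0.99978585  0.01561635]
 [-0.98560927 -0.01601445 -0.16827924]
 [ 0.16849329 -0.01310663 -0.98561566]] [ -28.24190752  593.74097603 1331.19277954]
scene [[516.40950694   0.         312.73884151]
 [  0.         516.40950694 241.6649864 ]
 [  0.           0.           1.        ]] [[ 0.86291121  0.5053166   0.00627526]
 [ 0.39097448 -0.65968256 -0.64183945]
 [-0.32019245  0.55630392 -0.76681337]] [-496.12142607 -150.78552013 1399.27962731]
```

View pics/top0.png

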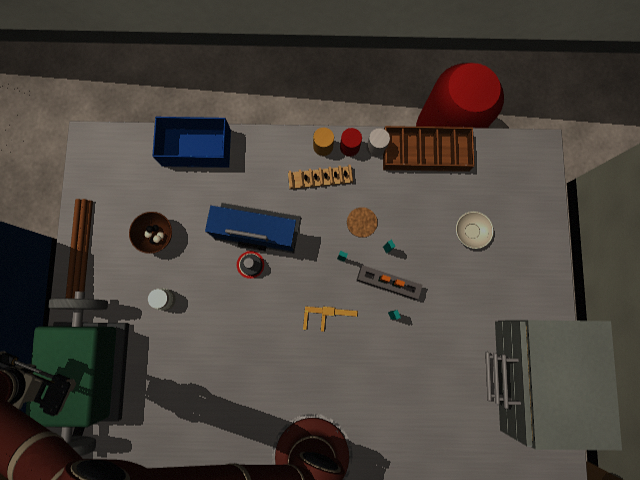

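View pics/scene0.png

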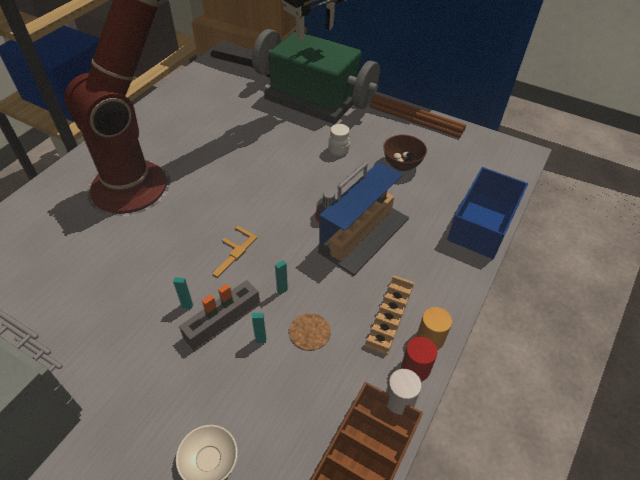

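The top view shows the weight (250,264) on the mark, the blue hood (253,228) with its bar (245,233), the mat (362,222) and the drain block (391,283). Two orange-gripped sticks stand in the drain at about (386,279) and (399,282). Three turquoise decoys stand outside it at (343,256), (390,246) and (395,315).

```bash
cat > h.py <<'E'
import numpy as np,cv2
from scipy.spatial.transform import Rotation as Ro
from station import sense,camera
def ray(c,uv):
    K,R,t=map(np.array,(c["camera_matrix"],c["R"],c["t"]))
    return -R.T@t, R.T@np.linalg.inv(K)@np.array([uv[0],uv[1],1.])
def plane(c,uv,z):
    o,d=ray(c,uv); return o+d*(z-o[2])/d[2]
def tri(c1,p1,c2,p2):
    o1,d1=ray(c1,p1);o2,d2=ray(c2,p2)
    s=np.linalg.lstsq(np.c_[d1,-d2],o2-o1,rcond=None)[0]
    a,b=o1+s[0]*d1,o2+s[1]*d2
    return (a+b)/2,np.linalg.norm(a-b)
def proj(c,X):
    v=np.array(c["camera_matrix"])@(np.array(c["R"])@np.array(X,float)+np.array(c["t"]));return v[:2]/v[2]
def hsv(c,lo,hi,box=None,amin=15):
    m=cv2.inRange(cv2.cvtColor(c["image"],cv2.COLOR_BGR2HSV),np.array(lo),np.array(hi))
    if box: k=np.zeros_like(m);x0,y0,x1,y1=box;k[y0:y1,x0:x1]=1;m=m*k
    cs=[q for q in cv2.findContours(m,cv2.RETR_EXTERNAL,cv2.CHAIN_APPROX_NONE)[0] if cv2.contourArea(q)>=amin]
    return m,sorted(cs,key=cv2.contourArea,reverse=True)
def go(x,y,z,yaw=None,rpy=None,ref=None):
    """print shift/turn (normalised, tool axes) from measured pose to target"""
    s=sense();p=np.array(s["eef_pos"]) ;R=Ro.from_euler("xyz",s["eef_rot"])
    if yaw is not None: rpy=[np.pi,0,yaw]
    d=R.inv().apply(np.array([x,y,z])-p)/300
    T=R if rpy is None else Ro.from_euler("xyz",rpy)
    w=(R.inv()*T).as_rotvec()/np.pi
    print("ROW",d.round(4).tolist(),w.round(4).tolist(),"t",round(s["time"],1))
E
python3 - <<'E'
from h import *
t,s=camera("top"),camera("scene")
np.set_printoptions(precision=1,suppress=True)
m,cs=hsv(t,(5,60,60),(20,220,255),(340,200,385,245));r=cv2.minEnclosingCircle(cs[0]);print("mat",r,plane(t,r[0],3))
m,cs=hsv(t,(0,120,80),(5,255,255),(225,240,275,290));a=np.vstack(cs);e=cv2.fitEllipse(cv2.convexHull(a));print("mark",e,plane(t,e[0],0), cv2.minEnclosingCircle(a))
for c,b,n in((t,(355,255,430,305),"top"),(s,(170,270,270,350),"scene")):
    m,cs=hsv(c,(3,150,80),(15,255,255),b,5)
    for q in cs: r=cv2.minAreaRect(q);print(n,"orange",cv2.contourArea(q),r,plane(c,r[0],105))
m,cs=hsv(t,(100,100,30),(125,255,255),(195,190,310,260));q=cs[0];r=cv2.minAreaRect(q)
print("hood",r,[plane(t,p,134) for p in cv2.boxPoints(r)],cv2.approxPolyDP(q,4,True).tolist())
im=t["image"];
a=cv2.resize(im[190:290,195:311],None,fx=4.5,fy=4.5,interpolation=2)[:450];b=cv2.resize(im[235:325,330:435],None,fx=4.5,fy=4.5,interpolation=2)
cv2.imwrite("pics/crA.png",a);cv2.imwrite("pics/crB.png",b)
E
```

```text
mat ((361.5, 222.0), 15.53232479095459) [ 649.2 -136.6    3. ]
mark ((249.81964111328125, 264.1974182128906), (26.855545043945312, 27.918188095092773), 40.6569938659668) [520.2 185.8   0. ] ((250.0786590576172, 264.2808837890625), 14.097087860107422)
top orange 35.0 ((399.25006103515625, 282.25), (9.486830711364746, 4.743415832519531), 18.43494987487793) [ 466.1 -227.7  105. ]
top orange 33.5 ((385.45001220703125, 277.6499938964844), (8.854375839233398, 4.743415832519531), 18.43494987487793) [ 477.8 -190.9  105. ]
scene orange 130.5 ((208.9499969482422, 302.8500061035156), (14.86270523071289, 11.384200096130371), 71.56505584716797) [ 471.8 -237.1  105. ]
scene orange 123.0 ((224.65380859375, 292.2307434082031), (12.758106231689453, 13.035454750061035), 56.3099365234375) [ 483.5 -200.4  105. ]
hood ((250.0361328125, 225.35983276367188), (87.5622329711914, 27.336151123046875), 9.688786506652832) [array([590. , 290.5, 134. ]), array([663.1, 282.2, 134. ]), array([626.9,  51.6, 134. ]), array([554.3,  62. , 134. ])] [[[210, 206]], [[205, 231]], [[265, 241]], [[224, 231]], [[230, 228]], [[291, 244]], [[294, 219]]]
```

View pics/crA.png

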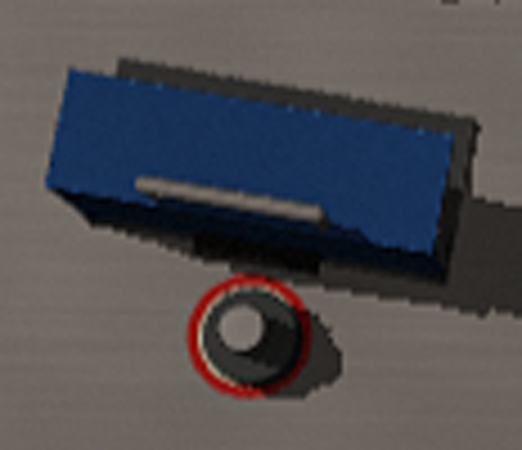

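View pics/crB.png

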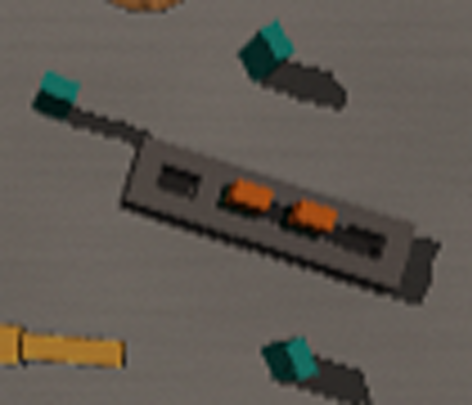

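The crops show the roof corners at (210,206), (295,219), (292,247) and (205,232), the bar from (226,231) to (267,238), and the weight knob at (249,263). The two orange-topped sticks at (386,278) and (399,282) are the green/orange ones standing in the drain, so they are the ones meant. The three turquoise ones stand outside it and are decoys.

```bash
python3 - <<'E'
from h import *
np.set_printoptions(precision=1,suppress=True)
t=camera("top")
c=[plane(t,p,134) for p in [(210.1,205.6),(295.4,219.3),(291.7,246.7),(205.4,231.8)]]
print(*c); 
for a,b in((1,0),(2,3)): v=c[b]-c[a];print("len",np.linalg.norm(v),"yaw",np.arctan2(-v[0],v[1]))
for a,b in((3,0),(2,1)): v=c[b]-c[a];print("dep",np.linalg.norm(v),"yaw",np.arctan2(v[1],v[0]))
b=[plane(t,p,178) for p in [(226.1,230.9),(266.6,237.6)]];v=b[0]-b[1];print("bar",b,np.linalg.norm(v),np.arctan2(-v[0],v[1]),(b[0]+b[1])/2)
print("weight top",plane(t,(248.8,262.9),80))
d=[plane(t,p,50) for p in [(369.8,275),(410.9,288.6)]];v=d[0]-d[1];print("drain cells",d,np.linalg.norm(v),np.arctan2(-v[0],v[1]))
go(515,186,200,0)
E
```

```text
[660.2 279.6 134. ] [626.8  51.8 134. ] [553.   59.9 134. ] [589.1 288.3 134. ]
len 230.20734039278133 yaw -0.1456358458450671
len 231.22828300848408 yaw -0.15680307911778066
dep 71.58518649343559 yaw -0.12171449747524724
dep 74.19666090072056 yaw -0.10898480947132778
bar [array([584.5, 225.9, 178. ]), array([568.8, 122.2, 178. ])] 104.81750501909566 -0.1498441169871279 [576.7 174.  178. ]
weight top [514.7 178.2  80. ]
drain cells [array([ 489.4, -155.2,   50. ]), array([ 453.4, -269.4,   50. ])] 119.68500750961951 -0.3062090306088158
ROW [-1.3943, -0.9877, 0.0062] [-0.0001, 0.0005, 0.8871] t 0.2
```

```bash
python3 -m jog '[[[-0.12,-0.09,-0.1],[0,0,0]],[[-0.24,-0.17,-0.1],[0,0,0]],[[-0.36,-0.26,-0.1],[0,0,0]],[[-0.48,-0.34,-0.1],[0,0,0.01]],[[-0.6,-0.43,-0.1],[0,0,0.02]],[[-0.7,-0.5,-0.1],[0,0,0.04]],[[-0.7,-0.5,-0.1],[0,0,0.065]],[[-0.7,-0.5,-0.1],[0,0,0.065]]]' 1 30; python3 -c "
from h import *
go(490,184,230,2.99)"
```

```text
time: 1.05
eef_pos: [371.5, 394.8, 232.2]
eef_rot: [3.141, 0.0, 2.58]
ft_force: [-0.4, 0.1, -0.5]
width: 1.003
grip_force: 0.0
ROW [-0.7087, -0.3841, 0.0075] [0.0, 0.0001, -0.1306] t 1.1
```

```bash
python3 -m jog '[[[-0.14,-0.08,0],[0,0,-0.02]],[[-0.28,-0.16,0],[0,0,-0.05]],[[-0.42,-0.23,0],[0,0,-0.08]],[[-0.57,-0.31,0],[0,0,-0.11]],[[-0.709,-0.384,0.007],[0,0,-0.1306]],[[-0.709,-0.384,0.007],[0,0,-0.1306]],[[-0.709,-0.384,0.007],[0,0,-0.1306]],[[-0.709,-0.384,0.007],[0,0,-0.1306]]]'; python3 - <<'E'
from h import *
c=camera("wrist");cv2.imwrite("pics/w1.png",c["image"])
print(c["R"],c["t"],c["camera_matrix"])
np.savez("w1.npz",**c)
E
```

```text
time: 1.85
eef_pos: [488.9, 187.9, 229.8]
eef_rot: [3.14, -0.001, 2.997]
ft_force: [-0.1, 0.3, 0.3]
width: 0.999
grip_force: 0.0
[[ 0.14523725  0.98939409  0.0023389 ]
 [ 0.96033403 -0.14153937  0.24026061]
 [ 0.23804347 -0.03264866 -0.9707056 ]] [-257.69745295 -479.03047399  305.80114801] [[350.28924063   0.         329.60196389]
 [  0.         350.28924063 237.49049095]
 [  0.           0.           1.        ]]
```

View pics/w1.png

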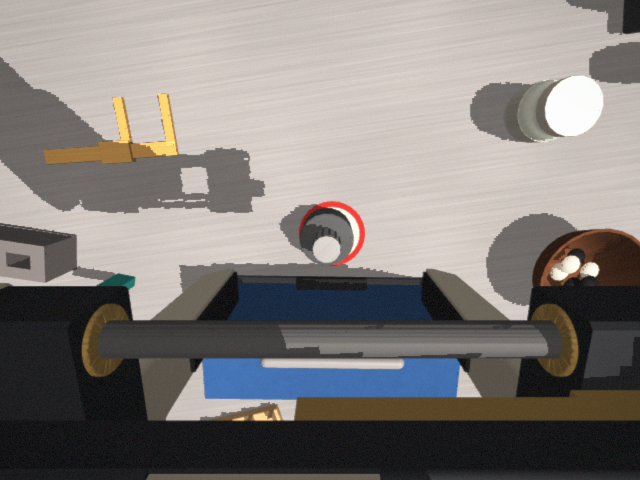

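The wrist picture shows the knob top at (326,249), the red mark around (333,234), and the bar from (265,363) to (403,364).

```bash
python3 - <<'E'
from h import *
np.set_printoptions(precision=1,suppress=True)
c=dict(np.load("w1.npz"))
t=camera("top")
print("knob",plane(c,(326,249),80),"tri",tri(c,(326,249),t,(248.8,262.9)))
m,cs=hsv(c,(0,150,80),(5,255,255),(280,190,380,280));e=cv2.fitEllipse(cv2.convexHull(np.vstack(cs)));print("mark",e,plane(c,e[0],0))
b=[plane(c,p,180) for p in((264,363),(404,364))];v=b[1]-b[0];print("bar",b,(b[0]+b[1])/2,np.linalg.norm(v),np.arctan2(-v[0],v[1]))
print("bar tri",tri(c,(334,363.5),t,(246.35,234.2)))
go(514,180,150,2.99)
E
```

```text
knob [517.3 180.8  80. ] tri (array([516.2, 179.5,  78.9]), np.float64(3.613289380352092))
mark ((331.5017395019531, 232.8913116455078), (63.421234130859375, 65.02118682861328), 93.23125457763672) [520.5 186.4   0. ]
bar [array([570.5, 126.6, 180. ]), array([586.7, 230.4, 180. ])] [578.6 178.5 180. ] 105.1157293833042 -0.15538907631228555
bar tri (array([577.7, 176.2, 179.3]), np.float64(5.075586033646808))
ROW [-0.0871, -0.0147, 0.2664] [0.0003, -0.0002, 0.0025] t 1.9
```

```bash
python3 -m jog '[[[-0.05,0,0.05],[0,0,0]],[[-0.095,-0.015,0.15],[0,0,0]],[[-0.095,-0.015,0.25],[0,0,0]],[[-0.095,-0.015,0.35],[0,0,0]],[[-0.095,-0.015,0.45],[0,0,0]],[[-0.095,-0.015,0.52],[0,0,0]],[[-0.095,-0.015,0.547],[0,0,0]],[[-0.095,-0.015,0.547],[0,0,0]]]' 
python3 -c "
from h import *
go(516.5,180,66,2.99)"
```

```text
time: 2.75
eef_pos: [516.4, 177.9, 65.1]
eef_rot: [-3.141, -0.002, 2.995]
ft_force: [-0.6, -0.8, 0.2]
width: 1.002
grip_force: 0.0
ROW [0.0006, 0.007, -0.0032] [-0.0002, -0.0006, 0.0017] t 2.8
```

```bash
python3 -m jog '[[[0,0,0],[0,0,0]],[[0,0,0],[0,0,0]],[[0,0,0],[0,0,0]],[[0,0,0],[0,0,0]],[[0,0,0],[0,0,0]],[[0,0,-0.02],[0,0,0]],[[0,0,-0.05],[0,0,0]],[[0,0,-0.1],[0,0,0]]]' -1 50
python3 -m jog '[[[0,0,-0.1],[0,0,0]],[[0,0,-0.2],[0,0,0]],[[0,0,-0.3],[0,0,0]],[[0,0,-0.4],[0,0,0]],[[0,0,-0.48],[0,0,0]],[[0,0,-0.55],[0,0,0]],[[0,0,-0.55],[0,0,0]],[[0,0,-0.55],[0,0,0]]]'
python3 -c "
from h import *
go(649,-137,260,1.42)"
```

```text
time: 3.55
eef_pos: [516.9, 176.6, 96.2]
eef_rot: [-3.141, -0.001, 2.993]
ft_force: [0.1, -0.6, -0.4]
width: 0.361
grip_force: 0.0
time: 4.35
eef_pos: [517.1, 176.7, 261.1]
eef_rot: [3.141, 0.0, 2.993]
ft_force: [-0.7, 0.3, -0.8]
width: 0.006
grip_force: 0.0
ROW [-0.5896, -0.9689, 0.0036] [0.0002, 0.0, 0.5007] t 4.3
```

The fingers were slower than I allowed and closed on air. I'll reopen and re-check the weight.

```bash
python3 -m jog '[[[0,0,0],[0,0,0]],[[0,0,0],[0,0,0]],[[0,0,0],[0,0,0]],[[0,0,0],[0,0,0]],[[0,0,0],[0,0,0]],[[0,0,0],[0,0,0]],[[0,0,0],[0,0,0]],[[0,0,0],[0,0,0]]]' 1 50
python3 - <<'E'
from h import *
c=camera("wrist");t=camera("top")
cv2.imwrite("pics/w2.png",np.vstack([c["image"][100:400,100:540],cv2.resize(t["image"][230:290,200:288],None,fx=5,fy=5)]))
np.savez("w2.npz",**c)
print(proj(c,(516.2,179.5,80)),proj(t,(516.2,179.5,80)))
E
```

```text
time: 5.15
eef_pos: [517.4, 176.8, 260.9]
eef_rot: [-3.142, -0.0, 2.993]
ft_force: [-0.3, 0.2, 0.3]
width: 0.641
grip_force: 0.0
[331.63370986 212.63532515] [248.32562269 262.33073925]
```

View pics/w2.png

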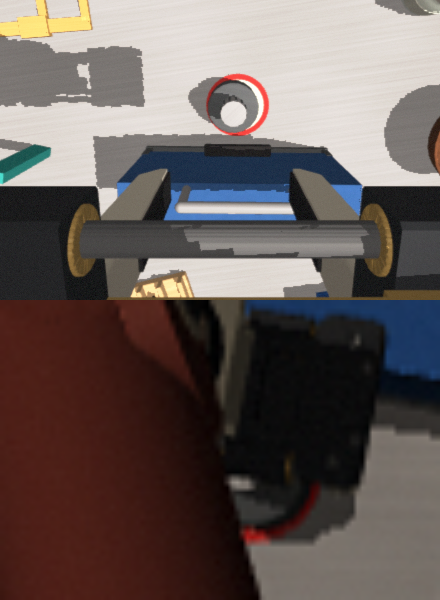

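The weight's knob at wrist (333,213) matches the prediction, so it did not move. I'll descend again and close fully before lifting.

```bash
python3 -m jog '[[[0,0.01,0.1],[0,0,0]],[[0,0.01,0.22],[0,0,0]],[[0,0.01,0.34],[0,0,0]],[[0,0.01,0.46],[0,0,0]],[[0,0.01,0.56],[0,0,0]],[[0,0.01,0.62],[0,0,0]],[[0,0.01,0.65],[0,0,0]],[[0,0.01,0.65],[0,0,0]]]' 
python3 -m jog '[[[0,0,0],[0,0,0]],[[0,0,0],[0,0,0]],[[0,0,0],[0,0,0]],[[0,0,0],[0,0,0]],[[0,0,0],[0,0,0]],[[0,0,0],[0,0,0]],[[0,0,0],[0,0,0]],[[0,0,0],[0,0,0]]]' -1 50
python3 -m jog '[[[0,0,0],[0,0,0]],[[0,0,0],[0,0,0]],[[0,0,0],[0,0,0]],[[0,0,0],[0,0,0]],[[0,0,0],[0,0,0]],[[0,0,0],[0,0,0]],[[0,0,0],[0,0,0]],[[0,0,0],[0,0,0]]]'
```

```text
time: 6.05
eef_pos: [517.3, 179.5, 64.9]
eef_rot: [-3.141, -0.002, 2.993]
ft_force: [0.1, -0.6, -0.2]
width: 1.0
grip_force: 0.0
time: 6.85
eef_pos: [517.8, 179.7, 65.8]
eef_rot: [-3.142, -0.0, 2.993]
ft_force: [0.5, 0.6, -0.4]
width: 0.364
grip_force: 0.0
time: 7.65
eef_pos: [517.8, 179.7, 65.8]
eef_rot: [-3.141, -0.0, 2.993]
ft_force: [-0.1, 0.4, -1.1]
width: 0.009
grip_force: 0.0
```

```bash
python3 - <<'E'
from h import *
c=camera("wrist");s=camera("scene")
cv2.imwrite("pics/w3.png",np.vstack([c["image"][120:420,100:540],cv2.resize(s["image"][150:225,290:400],None,fx=4,fy=4)]))
E
```

```text
(no output)
```

View pics/w3.png

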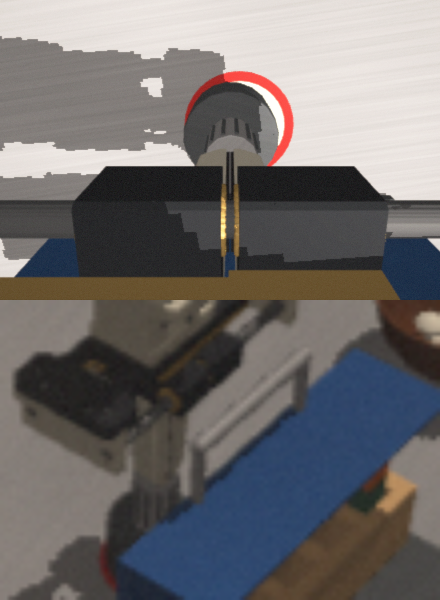

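```bash
python3 - <<'E'
from h import *
np.set_printoptions(precision=1,suppress=True)
c=camera("wrist");s=camera("scene")
print(sense()["eef_pos"])
for n,p in dict(knob=(516.2,179.5,80),kb=(516.2,179.5,42),tip=(517.8,179.7,47),tcp=(517.8,179.7,66),tcp80=(517.8,179.7,85),mark=(520.4,186,0)).items(): print(n,proj(c,p)-[100,120],(proj(s,p)-[290,150])*4+[0,300])
m,cs=hsv(c,(0,150,80),(5,255,255),(230,150,430,320));e=cv2.fitEllipse(cv2.convexHull(np.vstack(cs)));print("mark",np.array(e[0])-[100,120],plane(c,e[0],0))
# body outline: dark weight side, right edge column
print(-np.array(c["R"]).T@c["t"])
E
```

```text
[517.8 179.7  65.8]
knob [228.3 158.6] [156.7 473.9]
kb [228.5 136.7] [154.9 517. ]
tip [229.2 141.6] [157.5 512.1]
tcp [229.2 152.2] [158.4 490.8]
tcp80 [229.2 165.1] [159.4 468.9]
mark [238.2 124. ] [163.5 558.4]
mark [238.7 123.1] [519.8 186.4   0. ]
[453.5 189.5 248.5]
```

```bash
python3 - <<'E'
from h import *
c=camera("wrist");s=camera("scene")
a=cv2.convertScaleAbs(cv2.resize(c["image"][170:320,260:410],None,fx=4,fy=4,interpolation=2),alpha=1.5,beta=30)
np.set_printoptions(precision=1,suppress=True)
cv2.imwrite("pics/w4.png",a)
E
```

```text
(no output)
```

View pics/w4.png

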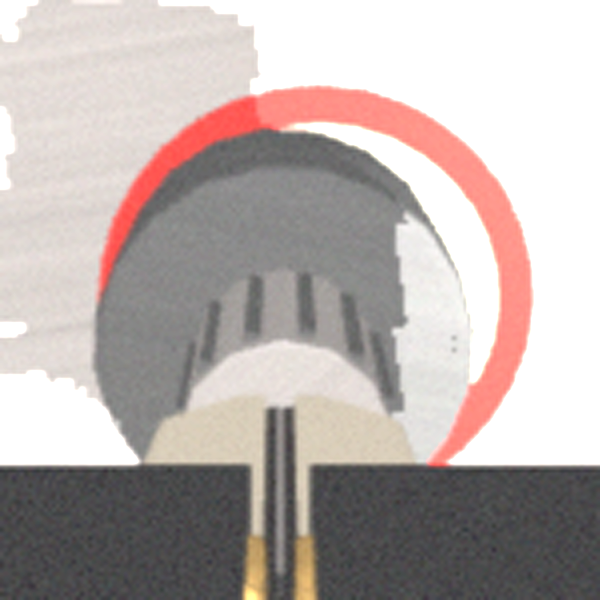

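The crop shows the closed fingertips hiding the knob top, so they are above it at z≈82–85, not at 47. The tips therefore stand about 35 mm higher than the TCP reading says. I'll open, go 33 mm lower straddling the weight, and let the closed width settle it: about 0.30 means the knob, about 0.65 the body.

```bash
python3 -m jog '[[[0,0,0],[0,0,0]],[[0,0,0],[0,0,0]],[[0,0,0],[0,0,0]],[[0,0,0],[0,0,0]],[[0,0,0],[0,0,0]],[[0,0,0],[0,0,0]],[[0,0,0],[0,0,0]],[[0,0,0],[0,0,0]]]' 1 50
python3 -m jog '[[[0,0,0],[0,0,0]],[[0,0,0],[0,0,0]],[[0,0,0],[0,0,0]],[[0,0,0],[0,0,0]],[[0,0,0],[0,0,0]],[[0,0,0],[0,0,0]],[[0,0,0],[0,0,0]],[[0,0,0],[0,0,0]]]'
python3 - <<'E'
from h import *
c=camera("wrist")
g=c["image"]
cv2.imwrite("pics/w5.png",g[150:420,120:540])
E
```

```text
time: 8.75
eef_pos: [517.8, 179.7, 65.8]
eef_rot: [-3.142, -0.0, 2.993]
ft_force: [0.3, -0.4, 0.0]
width: 0.644
grip_force: 0.0
time: 9.55
eef_pos: [517.8, 179.7, 65.8]
eef_rot: [-3.142, -0.0, 2.993]
ft_force: [-0.1, 0.3, -0.3]
width: 1.0
grip_force: 0.0
```

View pics/w5.png

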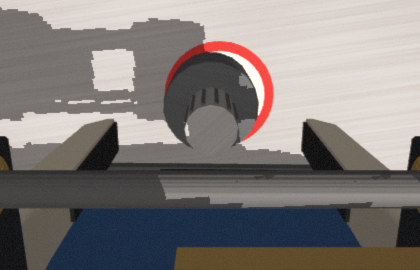

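The open tips appear at (236,272) and (423,272). At 93 mm apart that puts them at z≈83, confirming tips ≈ eef_z + 17 mm. I'll use that offset from now on.

```bash
python3 -m jog '[[[0,0,0.02],[0,0,0]],[[0,0,0.04],[0,0,0]],[[0,0,0.06],[0,0,0]],[[0,0,0.08],[0,0,0]],[[0,0,0.1],[0,0,0]],[[0,0,0.115],[0,0,0]],[[0,0,0.115],[0,0,0]],[[0,0,0.115],[0,0,0]]]' 
python3 -m jog '[[[0,0,0],[0,0,0]],[[0,0,0],[0,0,0]],[[0,0,0],[0,0,0]],[[0,0,0],[0,0,0]],[[0,0,0],[0,0,0]],[[0,0,0],[0,0,0]],[[0,0,0],[0,0,0]],[[0,0,0],[0,0,0]]]' -1 50
python3 -m jog '[[[0,0,0],[0,0,0]],[[0,0,0],[0,0,0]],[[0,0,0],[0,0,0]],[[0,0,0],[0,0,0]],[[0,0,0],[0,0,0]],[[0,0,0],[0,0,0]],[[0,0,0],[0,0,0]],[[0,0,0],[0,0,0]]]'
```

```text
time: 10.4
eef_pos: [517.8, 179.7, 31.3]
eef_rot: [-3.141, -0.0, 2.993]
ft_force: [0.3, -0.4, 0.2]
width: 0.998
grip_force: 0.0
time: 11.2
eef_pos: [517.8, 179.7, 31.3]
eef_rot: [-3.142, -0.0, 2.993]
ft_force: [0.0, -0.0, -0.6]
width: 0.358
grip_force: 0.0
time: 12.0
eef_pos: [518.0, 180.2, 31.4]
eef_rot: [3.141, 0.0, 2.993]
ft_force: [0.8, 2.8, -1.2]
width: 0.293
grip_force: 50.0
```

The width of 0.293 (27 mm) is the knob at 50 N. I'll lift.

```bash
python3 -m jog '[[[0,0,-0.03],[0,0,0]],[[0,0,-0.1],[0,0,0]],[[0,0,-0.2],[0,0,0]],[[0,0,-0.3],[0,0,0]],[[0,0,-0.42],[0,0,0]],[[0,0,-0.54],[0,0,0]],[[0,0,-0.62],[0,0,0]],[[0,0,-0.66],[0,0,0]]]' 
python3 -c "
from h import *
go(649,-137,226,1.42)"
```

```text
time: 12.8
eef_pos: [517.2, 178.2, 230.6]
eef_rot: [-3.14, -0.0, 2.991]
ft_force: [0.7, -0.5, -8.0]
width: 0.293
grip_force: 50.0
ROW [-0.5915, -0.9732, 0.0168] [-0.0003, 0.0003, 0.5002] t 12.8
```

```bash
python3 -m jog '[[[-0.04,-0.07,0],[0,0,0.03]],[[-0.1,-0.17,0],[0,0,0.07]],[[-0.16,-0.27,0],[0,0,0.11]],[[-0.22,-0.37,0],[0,0,0.15]],[[-0.28,-0.47,0],[0,0,0.19]],[[-0.34,-0.56,0],[0,0,0.23]],[[-0.38,-0.62,0],[0,0,0.27]],[[-0.39,-0.64,0],[0,0,0.3]]]' 
python3 -c "
from h import *
go(649,-137,226,1.42)"
```

```text
time: 13.6
eef_pos: [603.4, -32.8, 226.8]
eef_rot: [-3.134, 0.001, 2.04]
ft_force: [0.8, -0.7, -7.0]
width: 0.293
grip_force: 50.0
ROW [-0.3784, -0.0212, 0.0034] [-0.0021, 0.0011, 0.1973] t 13.6
```

```bash
python3 -m jog '[[[-0.08,-0.005,0],[0,0,0.04]],[[-0.18,-0.01,0],[0,0,0.08]],[[-0.28,-0.016,0],[0,0,0.12]],[[-0.35,-0.02,0],[0,0,0.16]],[[-0.378,-0.021,0.003],[0,0,0.197]],[[-0.378,-0.021,0.003],[0,0,0.197]],[[-0.378,-0.021,0.003],[0,0,0.197]],[[-0.378,-0.021,0.003],[0,0,0.197]]]' 
python3 - <<'E'
from h import *
np.set_printoptions(precision=1,suppress=True)
c=camera("wrist");cv2.imwrite("pics/w6.png",c["image"])
m,cs=hsv(c,(5,60,40),(20,230,255),None,200)
for q in cs[:4]: r=cv2.minEnclosingCircle(q);print(cv2.contourArea(q),r,plane(c,r[0],3))
go(649,-137,36,1.42)
E
```

```text
time: 14.4
eef_pos: [651.0, -129.1, 227.4]
eef_rot: [-3.139, -0.002, 1.435]
ft_force: [-0.5, 0.7, -7.1]
width: 0.295
grip_force: 50.0
13776.0 ((346.5, 389.0), 247.44960021972656) [ 640.8 -372.5    3. ]
5799.5 ((533.0062255859375, 281.8481750488281), 71.9431381225586) [ 887.8 -252.6    3. ]
4459.5 ((430.07501220703125, 86.13127899169922), 92.99931335449219) [777.7 -10.5   3. ]
2741.5 ((555.0, 70.5), 59.94382095336914) [911.1 -13.3   3. ]
ROW [-0.0274, -0.0028, 0.6394] [-0.0006, -0.0004, 0.0046] t 14.4
```

View pics/w6.png

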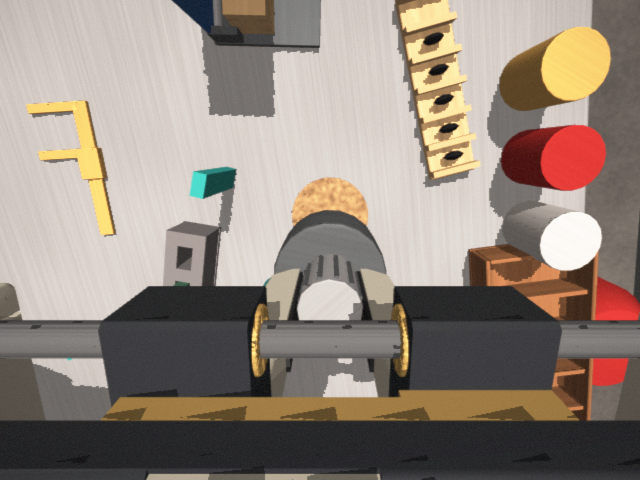

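The weight is held and the cork mat is right below it: its arc is centred near (330,216). I'll lower.

```bash
python3 -c "
from h import *
print(plane(camera('wrist'),(330,216),3))"
python3 -m jog '[[[-0.027,-0.003,0.1],[0,0,0]],[[-0.027,-0.003,0.2],[0,0,0]],[[-0.027,-0.003,0.3],[0,0,0]],[[-0.027,-0.003,0.4],[0,0,0]],[[-0.027,-0.003,0.5],[0,0,0]],[[-0.027,-0.003,0.57],[0,0,0]],[[-0.027,-0.003,0.61],[0,0,0]],[[-0.027,-0.003,0.63],[0,0,0]]]' 
python3 -c "
from h import *
go(649,-137,35,1.42)"
```

```text
[ 651.56200764 -137.20241153    3.        ]
time: 15.3
eef_pos: [649.6, -138.2, 38.6]
eef_rot: [-3.14, -0.0, 1.433]
ft_force: [-0.8, 0.9, -7.9]
width: 0.297
grip_force: 50.0
ROW [0.0037, -0.0025, 0.012] [-0.0004, -0.0001, 0.004] t 15.3
```

```bash
python3 -m jog '[[[0,0,0.003],[0,0,0]],[[0,0,0.006],[0,0,0]],[[0,0,0.009],[0,0,0]],[[0,0,0.012],[0,0,0]],[[0,0,0.013],[0,0,0]],[[0,0,0.014],[0,0,0]],[[0,0,0.014],[0,0,0]],[[0,0,0.014],[0,0,0]]]' 
```

```text
time: 16.1
eef_pos: [649.8, -138.9, 35.3]
eef_rot: [3.142, 0.0, 1.432]
ft_force: [0.3, 0.1, -7.4]
width: 0.29
grip_force: 50.0
```

```bash
python3 -m jog '[[[0,0,0.001],[0,0,0]],[[0,0,0.002],[0,0,0]],[[0,0,0.003],[0,0,0]],[[0,0,0.004],[0,0,0]],[[0,0,0.005],[0,0,0]],[[0,0,0.005],[0,0,0]],[[0,0,0.005],[0,0,0]],[[0,0,0.005],[0,0,0]]]' 
```

```text
time: 16.9
eef_pos: [649.9, -138.9, 34.5]
eef_rot: [3.141, -0.0, 1.432]
ft_force: [-1.9, 0.7, 0.5]
width: 0.292
grip_force: 50.0
```

```bash
python3 -m jog '[[[0,0,0],[0,0,0]],[[0,0,0],[0,0,0]],[[0,0,0],[0,0,0]],[[0,0,0],[0,0,0]],[[0,0,0],[0,0,0]],[[0,0,0],[0,0,0]],[[0,0,0],[0,0,0]],[[0,0,0],[0,0,0]]]' 0
python3 -m jog '[[[0,0,-0.03],[0,0,0]],[[0,0,-0.1],[0,0,0]],[[0,0,-0.2],[0,0,0]],[[0,0,-0.32],[0,0,0]],[[0,0,-0.44],[0,0,0]],[[0,0,-0.54],[0,0,0]],[[0,0,-0.58],[0,0,0]],[[0,0,-0.58],[0,0,0]]]'
python3 - <<'E'
from h import *
np.set_printoptions(precision=1,suppress=True)
t,s=camera("top"),camera("scene")
cv2.imwrite("pics/m1.png",np.vstack([cv2.resize(t["image"][190:260,320:420],None,fx=4,fy=4),cv2.resize(s["image"][270:350,260:360],None,fx=4,fy=4)]))
w=camera("wrist")
m,cs=hsv(w,(5,60,40),(20,230,255),(230,120,430,290),100)
for q in cs[:3]: print(cv2.contourArea(q),cv2.boundingRect(q))
go(578.5,176.5,200,1.42)
E
```

```text
time: 17.7
eef_pos: [649.8, -138.9, 33.7]
eef_rot: [-3.142, 0.0, 1.432]
ft_force: [-1.1, -1.0, 0.2]
width: 0.505
grip_force: 0.0
time: 18.5
eef_pos: [650.7, -139.4, 210.0]
eef_rot: [3.137, 0.0, 1.432]
ft_force: [0.2, 0.2, 0.5]
width: 0.497
grip_force: 0.0
4978.0 (290, 170, 81, 80)
ROW [1.0067, -0.3771, 0.0209] [-0.0012, -0.0002, 0.0037] t 18.6
```

```bash
python3 -m jog '[[[0.08,-0.03,0],[0,0,0.002]],[[0.22,-0.08,0],[0,0,0.004]],[[0.37,-0.14,0],[0,0,0.004]],[[0.52,-0.2,0],[0,0,0.004]],[[0.67,-0.25,0],[0,0,0.004]],[[0.82,-0.31,0],[0,0,0.004]],[[0.95,-0.355,0],[0,0,0.004]],[[1,-0.377,0],[0,0,0.004]]]'
python3 - <<'E'
from h import *
np.set_printoptions(precision=1,suppress=True)
c=camera("wrist");cv2.imwrite("pics/w7.png",c["image"][150:450,120:540]);np.savez("w7.npz",**c)
t=camera("top");m,cs=hsv(t,(0,0,0),(180,90,130),(340,200,385,245))
print(proj(c,(578.5,176.5,178))-[120,150])
go(578.5,176.5,140,1.42)
E
```

```text
time: 19.45
eef_pos: [576.6, 180.4, 205.2]
eef_rot: [-3.136, -0.001, 1.427]
ft_force: [0.8, 0.5, -0.4]
width: 0.501
grip_force: 0.0
[211.6 115.7]
ROW [-0.0017, 0.004, 0.2194] [-0.0012, 0.0001, 0.0016] t 19.6
```

View pics/w7.png

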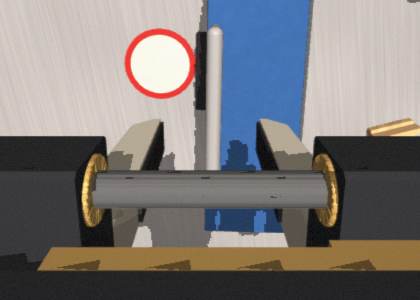

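The bar lies at column 213 between the jaws, whose centre is at 210, and the empty mark is at (160,63) in the crop. I'll descend, close lightly, measure the mark and print the arc table.

```bash
python3 -m jog '[[[0,0.004,0.03],[0,0,0]],[[0,0.004,0.06],[0,0,0]],[[0,0.004,0.1],[0,0,0]],[[0,0.004,0.14],[0,0,0]],[[0,0.004,0.17],[0,0,0]],[[0,0.004,0.19],[0,0,0]],[[0,0.004,0.2],[0,0,0]],[[0,0.004,0.2],[0,0,0]]]'
python3 -m jog '[[[0,0,0],[0,0,0]],[[0,0,0],[0,0,0]],[[0,0,0],[0,0,0]],[[0,0,0],[0,0,0]],[[0,0,0],[0,0,0]],[[0,0,0],[0,0,0]],[[0,0,0],[0,0,0]],[[0,0,0],[0,0,0]]]' -1 15
python3 - <<'E'
from h import *
c=dict(np.load("w7.npz"))
m,cs=hsv(c,(0,150,80),(5,255,255),(230,170,330,260));e=cv2.fitEllipse(cv2.convexHull(np.vstack(cs)));print("mark",e,plane(c,e[0],0))
th=np.arange(25)*1.3/24;y,z=-155*np.sin(th)/300,155*(1-np.cos(th))/300
for k in(0,8,16): print([[round(float(y[k+i]-y[k]),3),round(float(z[k+i]-z[k]),3)] for i in range(1,9)])
E
```

```text
time: 20.35
eef_pos: [580.5, 173.7, 147.4]
eef_rot: [-3.141, 0.0, 1.419]
ft_force: [-0.9, 0.1, 0.8]
width: 0.498
grip_force: 0.0
time: 21.15
eef_pos: [580.1, 173.9, 147.8]
eef_rot: [-3.14, -0.0, 1.419]
ft_force: [-2.1, -0.1, 4.1]
width: 0.1
grip_force: 15.0
mark ((279.8629150390625, 213.22862243652344), (68.58000183105469, 71.072509765625), 123.90360260009766) [521.47254631 187.33137474   0.        ]
[[-0.028, 0.001], [-0.056, 0.003], [-0.084, 0.007], [-0.111, 0.012], [-0.138, 0.019], [-0.165, 0.027], [-0.191, 0.037], [-0.217, 0.048]]
[[-0.025, 0.012], [-0.049, 0.026], [-0.073, 0.041], [-0.096, 0.058], [-0.118, 0.075], [-0.138, 0.094], [-0.158, 0.114], [-0.177, 0.134]]
[[-0.018, 0.022], [-0.034, 0.045], [-0.049, 0.068], [-0.063, 0.092], [-0.075, 0.118], [-0.086, 0.143], [-0.096, 0.17], [-0.104, 0.196]]
```

Gripped the bar (width 0.10). I'll tip it through the first third of the arc.

```bash
python3 -m jog '[[[0,-0.028,0.001],[0,0,0]],[[0,-0.056,0.003],[0,0,0]],[[0,-0.084,0.007],[0,0,0]],[[0,-0.111,0.012],[0,0,0]],[[0,-0.138,0.019],[0,0,0]],[[0,-0.165,0.027],[0,0,0]],[[0,-0.191,0.037],[0,0,0]],[[0,-0.217,0.048],[0,0,0]]]'
```

```text
time: 21.95
eef_pos: [515.5, 184.3, 133.1]
eef_rot: [-3.141, -0.001, 1.419]
ft_force: [2.2, 1.6, 1.7]
width: 0.098
grip_force: 15.0
```

```bash
python3 -m jog '[[[0,-0.025,0.012],[0,0,0]],[[0,-0.049,0.026],[0,0,0]],[[0,-0.073,0.041],[0,0,0]],[[0,-0.096,0.058],[0,0,0]],[[0,-0.118,0.075],[0,0,0]],[[0,-0.138,0.094],[0,0,0]],[[0,-0.158,0.114],[0,0,0]],[[0,-0.177,0.134],[0,0,0]]]'
python3 -m jog '[[[0,-0.018,0.022],[0,0,0]],[[0,-0.034,0.045],[0,0,0]],[[0,-0.049,0.068],[0,0,0]],[[0,-0.063,0.092],[0,0,0]],[[0,-0.075,0.118],[0,0,0]],[[0,-0.086,0.143],[0,0,0]],[[0,-0.096,0.17],[0,0,0]],[[0,-0.104,0.196],[0,0,0]]]'
```

```text
time: 22.75
eef_pos: [463.5, 192.1, 92.7]
eef_rot: [3.141, -0.0, 1.419]
ft_force: [2.9, 4.2, 1.3]
width: 0.103
grip_force: 15.0
time: 23.55
eef_pos: [433.0, 196.1, 33.9]
eef_rot: [3.141, 0.0, 1.419]
ft_force: [1.3, -1.6, 26.5]
width: 0.101
grip_force: 15.0
```

```bash
python3 -m jog '[[[0,0,-0.004],[0,0,0]],[[0,0,-0.004],[0,0,0]],[[0,0,-0.004],[0,0,0]],[[0,0,-0.02],[0,0,0]],[[0,0,-0.06],[0,0,0]],[[0,0,-0.14],[0,0,0]],[[0,0,-0.26],[0,0,0]],[[0,0,-0.38],[0,0,0]]]' -0.45
python3 - <<'E'
from h import *
go(472,-210,210,1.265)
E
```

```text
time: 24.35
eef_pos: [431.9, 195.5, 149.4]
eef_rot: [-3.14, 0.002, 1.418]
ft_force: [-0.1, 1.0, 0.5]
width: 0.276
grip_force: 0.0
ROW [-1.3161, 0.337, -0.2002] [-0.0006, 0.0006, 0.0489] t 24.4
```

```bash
python3 -m jog '[[[-0.08,0.05,-0.1],[0,0,0.01]],[[-0.2,0.1,-0.2],[0,0,0.02]],[[-0.34,0.16,-0.2],[0,0,0.03]],[[-0.49,0.2,-0.2],[0,0,0.04]],[[-0.64,0.24,-0.2],[0,0,0.049]],[[-0.79,0.27,-0.2],[0,0,0.049]],[[-0.92,0.3,-0.2],[0,0,0.049]],[[-1,0.32,-0.2],[0,0,0.049]]]'
python3 - <<'E'
from h import *
go(472,-210,210,1.265)
E
```

```text
time: 25.15
eef_pos: [481.0, -118.8, 208.8]
eef_rot: [-3.141, 0.002, 1.26]
ft_force: [0.6, -0.8, 0.5]
width: 0.271
grip_force: 0.0
ROW [-0.2987, 0.0644, -0.0035] [-0.0001, 0.0005, -0.0016] t 25.1
```

```bash
python3 -m jog '[[[-0.1,0.02,0],[0,0,0]],[[-0.2,0.04,0],[0,0,0]],[[-0.28,0.06,0],[0,0,0]],[[-0.299,0.064,0],[0,0,0]],[[-0.299,0.064,0],[0,0,0]],[[-0.299,0.064,0],[0,0,0]],[[-0.299,0.064,0],[0,0,0]],[[-0.299,0.064,0],[0,0,0]]]'
python3 - <<'E'
from h import *
np.set_printoptions(precision=1,suppress=True)
c=camera("wrist");t=camera("top")
for n,k in(("w8",c),("t8",t)): np.savez(n+".npz",**k)
m,cs=hsv(c,(3,150,80),(15,255,255),(150,100,480,330),30)
for q in cs: r=cv2.minAreaRect(q);print(cv2.contourArea(q),r)
W=c["image"][120:340,200:460]
T=cv2.resize(t["image"][190:290,195:325],None,fx=4,fy=4,interpolation=2)
W=cv2.resize(W,(520,400));cv2.imwrite("pics/wt8.png",np.vstack([W,T])[:800]) if False else cv2.imwrite("pics/wt8.png",cv2.resize(np.vstack([W,T]),None,fx=0.75,fy=0.75))
for p in((477,-191,105),(466,-228,105)):print(proj(c,p))
E
```

```text
time: 25.95
eef_pos: [474.1, -204.6, 208.3]
eef_rot: [-3.141, -0.001, 1.268]
ft_force: [-0.2, -0.0, 1.0]
width: 0.276
grip_force: 0.0
423.0 ((328.0, 257.0), (34.0, 14.0), 90.0)
417.5 ((328.0, 213.5), (31.0, 14.0), 90.0)
[326.6 216.7]
[327.4 261.2]
```

View pics/wt8.png

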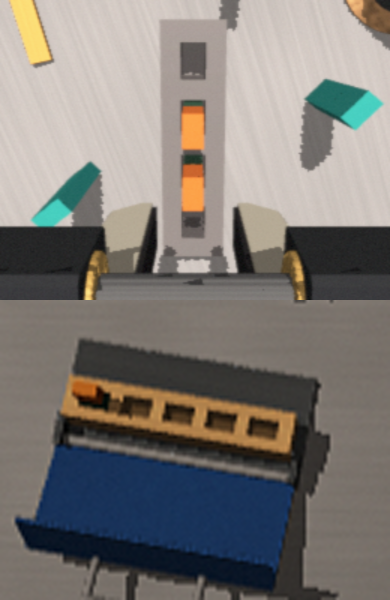

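The crop shows the hood down, with the kept stick in the leftmost pocket (pocket 4); pockets 0–3 are free. The two sticks are at wrist (328,216) and (328,260).

```bash
python3 - <<'E'
from h import *
np.set_printoptions(precision=1,suppress=True)
c=dict(np.load("w8.npz"));t=dict(np.load("t8.npz"))
print(plane(c,(328,216),105),plane(c,(328,260.5),105))
for p in [(240.7,225.7),(254.7,228.3),(269,230.7),(283,233)]: print("pk",plane(t,p,60))
h=np.array([582.3,177.7])
for k in(3,2,1,0): print(k,h+36*np.array([.989,-.149])+(k-2)*40*np.array([.149,.989]))
go(477,-191,110,1.265); go(477,-191,51,1.265)
E
```

```text
[ 478.3 -190.7  105. ] [ 466.7 -227.5  105. ]
pk [621.3 207.5  60. ]
pk [614.5 168.1  60. ]
pk [608.4 127.9  60. ]
pk [602.5  88.7  60. ]
3 [623.9 211.9]
2 [617.9 172.3]
1 [611.9 132.8]
0 [606.   93.2]
ROW [0.0479, -0.0045, 0.3278] [-0.0001, -0.0001, 0.0005] t 26.1
ROW [0.0478, -0.0045, 0.5245] [-0.0001, -0.0001, 0.0005] t 26.1
```

```bash
python3 -m jog '[[[0.047,-0.002,0],[0,0,0]],[[0.047,-0.002,0.08],[0,0,0]],[[0.047,-0.002,0.18],[0,0,0]],[[0.047,-0.002,0.28],[0,0,0]],[[0.047,-0.002,0.37],[0,0,0]],[[0.047,-0.002,0.45],[0,0,0]],[[0.047,-0.002,0.5],[0,0,0]],[[0.047,-0.002,0.52],[0,0,0]]]' -0.1
python3 -m jog '[[[0,0,0],[0,0,0]],[[0,0,0],[0,0,0]],[[0,0,0],[0,0,0]],[[0,0,0],[0,0,0]],[[0,0,0],[0,0,0]],[[0,0,0],[0,0,0]],[[0,0,0],[0,0,0]],[[0,0,0],[0,0,0]]]' -1 15
```

```text
time: 26.85
eef_pos: [477.0, -190.7, 50.8]
eef_rot: [-3.139, -0.001, 1.266]
ft_force: [-1.2, 0.5, -0.2]
width: 0.453
grip_force: 0.0
time: 27.65
eef_pos: [477.9, -192.6, 53.0]
eef_rot: [3.14, -0.0, 1.265]
ft_force: [-0.6, 0.1, 5.7]
width: 0.124
grip_force: 15.0
```

```bash
python3 -m jog '[[[0,0,-0.02],[0,0,0]],[[0,0,-0.06],[0,0,0]],[[0,0,-0.12],[0,0,0]],[[0,0,-0.2],[0,0,0]],[[0,0,-0.3],[0,0,0]],[[0,0,-0.4],[0,0,0]],[[0,0,-0.49],[0,0,0]],[[0,0,-0.53],[0,0,0]]]' -1 25
python3 - <<'E'
from h import *
go(616.5,170.5,210,1.42)
E
```

```text
time: 28.45
eef_pos: [478.3, -193.3, 214.2]
eef_rot: [3.137, 0.0, 1.265]
ft_force: [0.4, 0.2, -0.1]
width: 0.128
grip_force: 25.0
ROW [1.2951, 0.0738, 0.014] [0.0014, 0.0002, -0.0494] t 28.4
```

```bash
python3 -m jog '[[[0.06,0.004,0],[0,0,-0.005]],[[0.18,0.01,0],[0,0,-0.01]],[[0.32,0.02,0],[0,0,-0.02]],[[0.47,0.03,0],[0,0,-0.03]],[[0.62,0.035,0],[0,0,-0.04]],[[0.77,0.044,0],[0,0,-0.049]],[[0.91,0.052,0],[0,0,-0.049]],[[1,0.057,0],[0,0,-0.049]]]'
python3 - <<'E'
from h import *
go(616.5,170.5,210,1.42)
E
```

```text
time: 29.25
eef_pos: [584.0, 93.1, 210.3]
eef_rot: [-3.139, -0.001, 1.424]
ft_force: [0.2, 0.0, -1.4]
width: 0.131
grip_force: 25.0
ROW [0.2712, 0.0695, 0.001] [-0.0007, -0.0004, 0.0012] t 29.2
```

```bash
python3 -m jog '[[[0.08,0.02,0],[0,0,0]],[[0.18,0.045,0],[0,0,0]],[[0.25,0.065,0],[0,0,0]],[[0.271,0.07,0],[0,0,0]],[[0.271,0.07,0],[0,0,0]],[[0.271,0.07,0],[0,0,0]],[[0.271,0.07,0],[0,0,0]],[[0.271,0.07,0],[0,0,0]]]'
python3 - <<'E'
from h import *
np.set_printoptions(precision=1,suppress=True)
c=camera("wrist");np.savez("w9.npz",**c)
print(sense()["eef_pos"])
cv2.imwrite("pics/w9.png",cv2.resize(c["image"][80:340,220:440],None,fx=2.3,fy=2.3,interpolation=2))
h=np.array([582.3,177.7])
for k in(4,3,2,1):
    p=h+36*np.array([.989,-.149])+(k-2)*40*np.array([.149,.989]);print(k,p,proj(c,(*p,60)),(proj(c,(*p,60))-[220,80])*2.3)
E
```

```text
time: 30.05
eef_pos: [617.0, 164.1, 211.7]
eef_rot: [3.141, 0.0, 1.417]
ft_force: [-1.0, -1.2, -1.0]
width: 0.125
grip_force: 25.0
[617.  164.5 211.7]
4 [629.8 251.5] [327.2 126.2] [246.6 106.2]
3 [623.9 211.9] [327.5 170.8] [247.4 208.9]
2 [617.9 172.3] [327.9 212.9] [248.1 305.6]
1 [611.9 132.8] [328.2 252.6] [248.7 397.1]
```

View pics/w9.png

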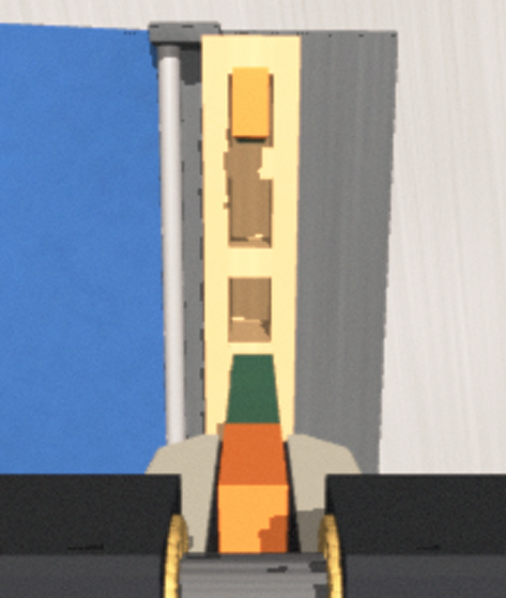

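The crop shows the orange-topped kept stick in pocket 4, pocket 3 at (249,213) and pocket 2 at (250,310). The held stick's foot edge is at (253,355).

```bash
python3 - <<'E'
from h import *
np.set_printoptions(precision=1,suppress=True)
c=dict(np.load("w9.npz"))
f=lambda u,v:(220+u/2.3,80+v/2.3)
ey=np.array([.149,.989]);ex=np.array([.989,-.149])
p2=plane(c,f(250,309.5),60)[:2];p3b=plane(c,f(250,247),60)[:2];p2t=plane(c,f(250,277),60)[:2];p2b=plane(c,f(250,342),60)[:2]
print("p2",p2,"edges",np.linalg.norm(p2t-p2b),np.linalg.norm(p3b-p2b),"p2 from p3 edge",p3b-26*ey)
print("foot face",plane(c,f(253.5,355),164)[:2]-11*ey,"bottom of face via top orange edge z264:",plane(c,f(253,485),264)[:2]-11*ey)
print("block edges",plane(c,f(204,309),60),plane(c,f(298,309),60))
print(sense()["eef_pos"])
E
```

```text
p2 [618.4 170.6] edges 27.720422444102713 40.15373301858609 p2 from p3 edge [618.6 170.7]
foot face [618.8 164.5] bottom of face via top orange edge z264: [618.6 165.3]
block edges [599.4 173.8  60. ] [638.4 167.7  60. ]
[617.  164.5 211.7]
```

Sizes check out: the pocket measures 27.7 mm and the pitch 40.2 mm. The correction is +5.8 mm along tool x and −1 mm along tool y. I'll lower to just above the mouth, then insert.

```bash
python3 -m jog '[[[0.019,-0.003,0],[0,0,0]],[[0.019,-0.003,0.05],[0,0,0]],[[0.019,-0.003,0.12],[0,0,0]],[[0.019,-0.003,0.2],[0,0,0]],[[0.019,-0.003,0.26],[0,0,0]],[[0.019,-0.003,0.3],[0,0,0]],[[0.019,-0.003,0.31],[0,0,0]],[[0.019,-0.003,0.31],[0,0,0]]]'
python3 - <<'E'
from h import *
np.set_printoptions(precision=1,suppress=True)
go(616.8,170.3,60,1.417)
E
```

```text
time: 30.9
eef_pos: [617.2, 171.6, 118.4]
eef_rot: [3.142, 0.0, 1.419]
ft_force: [0.8, -0.5, -0.1]
width: 0.127
grip_force: 25.0
ROW [-0.0044, -0.0008, 0.1947] [0.0, 0.0, 0.0007] t 30.9
```

```bash
python3 -m jog '[[[-0.004,-0.001,0.02],[0,0,0]],[[-0.004,-0.001,0.05],[0,0,0]],[[-0.004,-0.001,0.08],[0,0,0]],[[-0.004,-0.001,0.11],[0,0,0]],[[-0.004,-0.001,0.135],[0,0,0]],[[-0.004,-0.001,0.16],[0,0,0]],[[-0.004,-0.001,0.18],[0,0,0]],[[-0.004,-0.001,0.18],[0,0,0]]]'
python3 -m jog '[[[0,0,0.004],[0,0,0]],[[0,0,0.008],[0,0,0]],[[0,0,0.012],[0,0,0]],[[0,0,0.016],[0,0,0]],[[0,0,0.018],[0,0,0]],[[0,0,0.018],[0,0,0]],[[0,0,0.018],[0,0,0]],[[0,0,0.018],[0,0,0]]]'
```

```text
time: 31.7
eef_pos: [615.8, 170.2, 63.2]
eef_rot: [-3.14, 0.001, 1.419]
ft_force: [0.0, 0.2, -0.2]
width: 0.13
grip_force: 25.0
time: 32.5
eef_pos: [616.6, 170.3, 59.0]
eef_rot: [3.142, 0.0, 1.419]
ft_force: [0.4, -0.7, -1.3]
width: 0.126
grip_force: 25.0
```

```bash
python3 -m jog '[[[0,0,0.003],[0,0,0]],[[0,0,0.003],[0,0,0]],[[0,0,0.003],[0,0,0]],[[0,0,0.003],[0,0,0]],[[0,0,0],[0,0,0]],[[0,0,-0.05],[0,0,0]],[[0,0,-0.15],[0,0,0]],[[0,0,-0.27],[0,0,0]]]' -0.2
python3 -m jog '[[[0,0,-0.1],[0,0,0]],[[0,0,-0.22],[0,0,0]],[[0,0,-0.24],[0,0,0]],[[0,0,-0.24],[0,0,0]],[[0,0,-0.24],[0,0,0]],[[0,0,-0.24],[0,0,0]],[[0,0,-0.24],[0,0,0]],[[0,0,-0.24],[0,0,0]]]'
python3 - <<'E'
from h import *
np.set_printoptions(precision=1,suppress=True)
c=camera("wrist");np.savez("w10.npz",**c)
m,cs=hsv(c,(3,150,80),(25,255,255),(300,60,360,330),30)
for q in cs: print(cv2.contourArea(q),cv2.boundingRect(q))
print("expect top at110",proj(c,(618.5,170.7,110)),"at117",proj(c,(618.5,170.7,117)), "kept",proj(c,(630.5,250,110)))
go(466.5,-227.7,210,1.265)
E
```

```text
time: 33.3
eef_pos: [615.8, 170.1, 140.8]
eef_rot: [-3.14, 0.001, 1.419]
ft_force: [1.3, 0.6, 0.0]
width: 0.401
grip_force: 0.0
time: 34.1
eef_pos: [616.2, 170.3, 210.9]
eef_rot: [-3.14, 0.001, 1.419]
ft_force: [-0.0, 0.0, -0.5]
width: 0.402
grip_force: 0.0
447.5 (323, 212, 16, 33)
439.0 (323, 118, 17, 30)
expect top at110 [330.9 232.2] at117 [330.9 234.2] kept [330.7 131.5]
ROW [-1.3867, -0.2929, 0.0053] [-0.0004, 0.0003, 0.049] t 34.1
```

```bash
python3 - <<'E'
from h import *
np.set_printoptions(precision=1,suppress=True)
c=dict(np.load("w10.npz"))
print(c["image"][112:152,331,2]);print(c["image"][206:250,331,2]); print(c["image"][206:250,331,1])
for y0 in((618.5,170.7),(630.5,250.0)):
  for s in(11,-11): print(proj(c,(y0[0]+.149*s,y0[1]+.989*s,110)))
E
```

```text
[254 254 255 255 254 254 254 254 254 254 254 254 254 254 254 254 254 254
 254 254 254 254 254 254 254 255 254 254 254 254 254 255 254 254 254 143
 174 182 180 182]
[241 103  63  66  71 122 214 223 222 222 221 224 242 254 255 255 254 255
 255 254 255 254 254 255 255 254 255 254 254 254 255 254 255 255 254 255
 254 254 243 191 180 178 176 176]
[209  98  97 100  99 101 111 114 111 111 110 116 135 178 186 185 183 185
 184 181 182 182 183 183 185 182 186 182 180 182 183 183 185 180 181 182
 180 179 166 145 141 139 138 137]
[330.9 219.2]
[331. 245.]
[330.6 116.5]
[330.7 146.1]
```

The new stick's top face spans rows 218–245, against 219–245 predicted at z=110, so it is fully seated. Next, stick B.

```bash
python3 -m jog '[[[-0.06,-0.01,0],[0,0,0]],[[-0.18,-0.04,0],[0,0,0.01]],[[-0.32,-0.07,0],[0,0,0.02]],[[-0.47,-0.1,0],[0,0,0.03]],[[-0.62,-0.13,0],[0,0,0.04]],[[-0.77,-0.16,0],[0,0,0.049]],[[-0.91,-0.19,0],[0,0,0.049]],[[-1,-0.21,0],[0,0,0.049]]]'
python3 - <<'E'
from h import *
go(466.5,-227.7,210,1.265)
E
```

```text
time: 34.95
eef_pos: [507.3, -120.7, 212.3]
eef_rot: [3.141, 0.002, 1.26]
ft_force: [0.3, -0.9, 0.5]
width: 0.399
grip_force: 0.0
ROW [-0.3812, -0.0204, 0.0084] [0.0002, 0.0005, -0.0015] t 35.0
```

```bash
python3 -m jog '[[[-0.12,-0.007,0],[0,0,0]],[[-0.25,-0.014,0],[0,0,0]],[[-0.35,-0.019,0],[0,0,0]],[[-0.381,-0.02,0.01],[0,0,0]],[[-0.381,-0.02,0.01],[0,0,0]],[[-0.381,-0.02,0.01],[0,0,0]],[[-0.381,-0.02,0.01],[0,0,0]],[[-0.381,-0.02,0.01],[0,0,0]]]'
python3 - <<'E'
from h import *
np.set_printoptions(precision=1,suppress=True)
c=camera("wrist")
m,cs=hsv(c,(3,150,80),(25,255,255),(300,120,360,315),30)
for q in cs: r=cv2.boundingRect(q);print(r)
col=c["image"][:,328];print(col[205:262,1])
for s in(11,-11):print(proj(c,(466.6+.301*s,-227.6+.954*s,105)))
go(466.5,-227.7,52,1.265)
E
```

```text
time: 35.75
eef_pos: [469.7, -222.2, 208.8]
eef_rot: [-3.141, -0.001, 1.268]
ft_force: [-0.1, -0.2, -0.0]
width: 0.398
grip_force: 0.0
(320, 221, 15, 34)
[152 149 149 152 154 151 151 150 152 147 106  88  87  90  86  86  92  96
  99  97 100  99 100 103 143 159 157 160 162 158 161 162 160 162 159 163
 161 161 158 159 159 158 158 157 159 162 159 159 154 119  89  79  83  82
  84  80  81]
[326.6 227.1]
[326.6 252.4]
ROW [-0.0198, -0.0044, 0.5228] [-0.0001, -0.0001, 0.0009] t 35.8
```

```bash
python3 -m jog '[[[-0.02,-0.002,0],[0,0,0]],[[-0.02,-0.002,0.08],[0,0,0]],[[-0.02,-0.002,0.18],[0,0,0]],[[-0.02,-0.002,0.28],[0,0,0]],[[-0.02,-0.002,0.37],[0,0,0]],[[-0.02,-0.002,0.45],[0,0,0]],[[-0.02,-0.002,0.5],[0,0,0]],[[-0.02,-0.002,0.52],[0,0,0]]]'
python3 -m jog '[[[0,0,0],[0,0,0]],[[0,0,0],[0,0,0]],[[0,0,0],[0,0,0]],[[0,0,0],[0,0,0]],[[0,0,0],[0,0,0]],[[0,0,0],[0,0,0]],[[0,0,0],[0,0,0]],[[0,0,0],[0,0,0]]]' -1 25
python3 -m jog '[[[0,0,-0.02],[0,0,0]],[[0,0,-0.06],[0,0,0]],[[0,0,-0.12],[0,0,0]],[[0,0,-0.2],[0,0,0]],[[0,0,-0.3],[0,0,0]],[[0,0,-0.4],[0,0,0]],[[0,0,-0.49],[0,0,0]],[[0,0,-0.53],[0,0,0]]]'
python3 - <<'E'
from h import *
go(604.8,91.2,212,1.419)
E
```

```text
time: 36.6
eef_pos: [465.6, -229.2, 51.5]
eef_rot: [-3.139, -0.0, 1.265]
ft_force: [-1.1, 0.3, 0.4]
width: 0.399
grip_force: 0.0
time: 37.4
eef_pos: [466.9, -229.7, 53.8]
eef_rot: [3.14, -0.0, 1.265]
ft_force: [-0.1, 0.4, 5.8]
width: 0.126
grip_force: 25.0
time: 38.2
eef_pos: [467.3, -230.3, 214.9]
eef_rot: [3.137, 0.001, 1.265]
ft_force: [0.3, -0.4, -0.6]
width: 0.127
grip_force: 25.0
ROW [1.16, 0.1143, 0.0095] [0.0014, 0.0003, -0.0491] t 38.2
```

```bash
python3 -m jog '[[[0.06,0.006,0],[0,0,-0.005]],[[0.18,0.02,0],[0,0,-0.01]],[[0.32,0.03,0],[0,0,-0.02]],[[0.47,0.045,0],[0,0,-0.03]],[[0.62,0.06,0],[0,0,-0.04]],[[0.77,0.076,0],[0,0,-0.049]],[[0.9,0.09,0],[0,0,-0.049]],[[0.97,0.096,0],[0,0,-0.049]]]'
python3 - <<'E'
from h import *
go(604.8,91.2,212,1.419)
E
```

```text
time: 39.0
eef_pos: [581.8, 44.6, 210.8]
eef_rot: [-3.14, -0.002, 1.425]
ft_force: [0.5, 0.1, -1.4]
width: 0.128
grip_force: 25.0
ROW [0.1648, 0.0531, -0.0039] [-0.0006, -0.0006, 0.0019] t 39.0
```

```bash
python3 -m jog '[[[0.05,0.015,0],[0,0,0.001]],[[0.11,0.035,0],[0,0,0.001]],[[0.155,0.05,0],[0,0,0.001]],[[0.165,0.053,-0.004],[0,0,0.001]],[[0.165,0.053,-0.004],[0,0,0.001]],[[0.165,0.053,-0.004],[0,0,0.001]],[[0.165,0.053,-0.004],[0,0,0.001]],[[0.165,0.053,-0.004],[0,0,0.001]]]'
python3 - <<'E'
from h import *
np.set_printoptions(precision=1,suppress=True)
c=camera("wrist");np.savez("w11.npz",**c)
cv2.imwrite("pics/w11.png",cv2.resize(c["image"][80:340,220:440],None,fx=2.3,fy=2.3,interpolation=2))
# held stick's +y green face lower edge & orange extents
hs=cv2.cvtColor(c["image"],cv2.COLOR_BGR2HSV)
m,cs=hsv(c,(3,150,80),(25,255,255),(295,200,365,330),30)
for q in cs: print("or",cv2.boundingRect(q))
m,cs=hsv(c,(60,100,20),(95,255,255),(295,150,365,330),10)
for q in cs: print("gr",cv2.boundingRect(q),cv2.contourArea(q))
print(c["image"][185:245,329,:].max(1))
print("pocket0",proj(c,(606.5,91.6,60)),[proj(c,(606.5+.151*s,91.6+.988*s,60))[1] for s in(14,-14)])
print("foot",proj(c,(606.5+.151*11,91.6+.988*11,165)))
print(sense()["eef_pos"])
E
```

```text
time: 39.8
eef_pos: [604.5, 84.9, 213.3]
eef_rot: [3.142, 0.0, 1.414]
ft_force: [-0.3, 0.3, -0.4]
width: 0.13
grip_force: 25.0
or (314, 266, 32, 55)
[194 205 244 254 254 254 254 254 254 254 254 254 254 254 254 198 172 173
 172 173 172 171 172 171 171 170 170 174 171 171 169 169 171 176 193 199
 199 195 197 198 198 198 208 245 254 254 254 254 254 254 165 105  98  98
  99 101  96 101 101  98]
pocket0 [329.2 214. ] [np.float64(199.6736930343406), np.float64(228.09052157279336)]
foot [328.9 225.2]
[604.6  85.2 213.3]
```

```bash
python3 - <<'E'
from h import *
np.set_printoptions(precision=1,suppress=True)
c=dict(np.load("w11.npz"))
for r in (238,242,250): print(c["image"][r,308:352].astype(int).max(1))
for r in (205,215): print(c["image"][r,305:355].astype(int).max(1))
print(plane(c,(330,235.2),165)[:2]-11*np.array([.151,.988]))
E
```

```text
[146 235 253 254 254 254 254 254 254 254 254 253 241 130 100 100  99 100
  99 102 100  98  97  99 100  96 102 103  96 100 126 252 254 254 254 254
 254 254 254 231 149 122 120 124]
[ 90 137 161 161 161 162 162 165 179 192 196 185 120 103 101 101 103  99
 104  99  98 101 100  97 100 100 100 100  97 101 103 151 190 202 236 242
 243 242 242 231 228 228 227 227]
[123 125 124 125 125 123 125 124 122 124 123 112 101  96  97  96 101 101
  98  96 102 100  98  99 101  96  99  96 100  97  98  99 129 221 230 228
 227 226 228 227 225 225 229 226]
[126 129 126 158 251 254 254 254 254 254 254 254 254 253 173 136 165 174
 174 176 172 173 169 173 172 170 168 170 171 167 167 155 173 252 254 254
 254 254 254 254 254 254 253 182 129 126 125 128 127 131]
[129 122  87 156 251 254 254 254 254 254 254 254 254 253 200 141 164 173
 176 174 171 172 170 170 169 170 170 170 170 167 163 153 176 252 254 254
 254 254 254 254 254 254 253 184 127 126 127 127 127 134]
[606.1  84.7]
```

```bash
python3 -m jog '[[[0.022,-0.004,0],[0,0,0]],[[0.022,-0.004,0.05],[0,0,0]],[[0.022,-0.004,0.12],[0,0,0]],[[0.022,-0.004,0.2],[0,0,0]],[[0.022,-0.004,0.26],[0,0,0]],[[0.022,-0.004,0.3],[0,0,0]],[[0.022,-0.004,0.31],[0,0,0]],[[0.022,-0.004,0.31],[0,0,0]]]'
python3 - <<'E'
from h import *
go(604.4,92,60,1.417)
E
```

```text
time: 40.65
eef_pos: [604.7, 92.8, 120.2]
eef_rot: [3.142, 0.0, 1.416]
ft_force: [0.7, 0.1, -0.1]
width: 0.126
grip_force: 25.0
ROW [-0.0027, -0.0006, 0.2006] [0.0, 0.0, -0.0003] t 40.6
```

```bash
python3 -m jog '[[[-0.003,-0.001,0.02],[0,0,0]],[[-0.003,-0.001,0.05],[0,0,0]],[[-0.003,-0.001,0.08],[0,0,0]],[[-0.003,-0.001,0.11],[0,0,0]],[[-0.003,-0.001,0.135],[0,0,0]],[[-0.003,-0.001,0.16],[0,0,0]],[[-0.003,-0.001,0.18],[0,0,0]],[[-0.003,-0.001,0.185],[0,0,0]]]'
python3 -m jog '[[[0,0,0.004],[0,0,0]],[[0,0,0.008],[0,0,0]],[[0,0,0.012],[0,0,0]],[[0,0,0.016],[0,0,0]],[[0,0,0.018],[0,0,0]],[[0,0,0.018],[0,0,0]],[[0,0,0.018],[0,0,0]],[[0,0,0.018],[0,0,0]]]'
```

```text
time: 41.45
eef_pos: [603.6, 91.8, 63.7]
eef_rot: [-3.14, 0.0, 1.416]
ft_force: [0.7, 0.3, -0.2]
width: 0.13
grip_force: 25.0
time: 42.25
eef_pos: [604.2, 91.8, 59.3]
eef_rot: [3.141, 0.0, 1.416]
ft_force: [-0.9, -0.4, -0.2]
width: 0.126
grip_force: 25.0
```

```bash
python3 -m jog '[[[0,0,0.003],[0,0,0]],[[0,0,0.003],[0,0,0]],[[0,0,0.003],[0,0,0]],[[0,0,0.003],[0,0,0]],[[0,0,0],[0,0,0]],[[0,0,-0.05],[0,0,0]],[[0,0,-0.15],[0,0,0]],[[0,0,-0.27],[0,0,0]]]' -0.2
python3 -m jog '[[[0,0,-0.1],[0,0,0]],[[0,0,-0.22],[0,0,0]],[[0,0,-0.24],[0,0,0]],[[0,0,-0.24],[0,0,0]],[[0,0,-0.24],[0,0,0]],[[0,0,-0.24],[0,0,0]],[[0,0,-0.24],[0,0,0]],[[0,0,-0.24],[0,0,0]]]'
python3 - <<'E'
from h import *
np.set_printoptions(precision=1,suppress=True)
c=camera("wrist")
print(c["image"][206:256,330,1])
print([proj(c,(605.9+.151*s,91.6+.988*s,110)) for s in(11,-11)])
ey=np.array([.151,.988]);h=np.array([618.5,170.7])-36*np.array([.988,-.151]);print("hinge",h,"bar down",h-149*np.array([.988,-.151]))
b=h-149*np.array([.988,-.151])
go(b[0],b[1],140,1.42)
E
```

```text
time: 43.05
eef_pos: [603.4, 91.7, 141.1]
eef_rot: [-3.14, 0.001, 1.416]
ft_force: [0.3, -0.1, 0.2]
width: 0.398
grip_force: 0.0
time: 43.85
eef_pos: [603.7, 91.7, 211.2]
eef_rot: [-3.14, 0.001, 1.416]
ft_force: [0.2, 0.1, -1.0]
width: 0.395
grip_force: 0.0
[235 133  68  93  99  99  97 110 110 112 109 110 110 119 162 180 180 181
 181 179 182 181 180 183 182 180 182 179 180 180 182 180 180 179 181 177
 179 178 179 175 146 139 137 124 123 122 120 120 121 121]
[array([330.9, 219.9]), array([331. , 245.6])]
hinge [582.9 176.1] bar down [435.7 198.6]
ROW [0.2657, -0.6083, 0.2389] [-0.0004, 0.0002, -0.0014] t 43.9
```

Seated: rows 219.7–245.7 match the prediction. Now back to the bar.

```bash
python3 -m jog '[[[0.05,-0.11,0],[0,0,0]],[[0.11,-0.25,0],[0,0,0]],[[0.17,-0.38,0],[0,0,0]],[[0.22,-0.5,0],[0,0,0]],[[0.25,-0.59,0],[0,0,0]],[[0.26,-0.615,0.1],[0,0,0]],[[0.26,-0.615,0.2],[0,0,0]],[[0.26,-0.615,0.24],[0,0,0]]]'
python3 - <<'E'
from h import *
np.set_printoptions(precision=1,suppress=True)
c=camera("wrist");np.savez("w12.npz",**c)
im=c["image"]
print("exp bar",[proj(c,(435.7+.151*s,198.6+.988*s,64)) for s in(50,20,0)])
for r in(130,160,190,210): print(r,im[r,290:370].astype(int).max(1))
go(433,196,34,1.419)
E
```

```text
time: 44.7
eef_pos: [431.8, 197.4, 138.2]
eef_rot: [-3.138, 0.002, 1.417]
ft_force: [-1.3, 0.1, 0.3]
width: 0.402
grip_force: 0.0
exp bar [array([332.9, 171.6]), array([333. , 212.7]), array([333. , 238.8])]
130 [223 224 229 228 228 227 227 227 226 227 226 229 230 228 227 228 226 225
 228 228 227 224 225 227 228 229 227 229 226 225 226 229 228 229 231 227
 223 224 227 228 225 226 228 228 230 226 225 230 229 227 228 226 228 229
 227 226 232 230 227 228 227 225 226 227 228 230 229 230 231 231 228 225
 228 227 226 226 225 225 230 232]
160 [225 227 229 232 232 228 224 227 229 229 227 227 224 225 225 226 227 228
 226 227 228 227 225 228 229 228 225 224 227 227 226 229 227 225 226 227
 228 228 227 229 225 224 225 229 229 227 227 228 230 228 224 228 228 229
 231 228 227 228 229 228 232 231 229 228 226 226 225 225 227 228 228 229
 233 230 227 227 228 229 226 226]
190 [227 230 230 229 230 228 228 229 230 232 231 227 226 231 229 227 227 226
 223 224 226 228 227 226 227 229 228 228 229 230 228 225 223 227 222 196
 163 179 198 215 226 230 233 234 230 225 215 199 174 195 224 227 229 228
 224 227 226 227 229 227 225 228 228 226 229 226 227 226 226 224 226 227
 227 227 227 228 223 221 224 223]
210 [229 230 227 226 230 230 230 228 229 231 231 229 231 232 229 227 229 229
 229 227 225 224 224 227 228 228 228 227 229 224 155 127 125 127 123 122
 146 180 201 218 227 232 234 232 231 225 212 192 173 214 225 231 231 229
 227 229 229 226 227 226 226 231 231 226 231 230 227 230 226 227 228 226
 227 226 227 227 228 228 224 161]
ROW [-0.0006, 0.0069, 0.3442] [-0.0015, 0.0012, -0.0008] t 44.8
```

```bash
python3 -m jog '[[[0,0.004,0.06],[0,0,0]],[[0,0.004,0.13],[0,0,0]],[[0,0.004,0.2],[0,0,0]],[[0,0.004,0.26],[0,0,0]],[[0,0.004,0.3],[0,0,0]],[[0,0.004,0.325],[0,0,0]],[[0,0.004,0.335],[0,0,0]],[[0,0.004,0.335],[0,0,0]]]'
python3 -m jog '[[[0,0,0],[0,0,0]],[[0,0,0],[0,0,0]],[[0,0,0],[0,0,0]],[[0,0,0],[0,0,0]],[[0,0,0],[0,0,0]],[[0,0,0],[0,0,0]],[[0,0,0],[0,0,0]],[[0,0,0],[0,0,0]]]' -1 15
python3 - <<'E'
import numpy as np
th=1.3-np.arange(25)*1.3/24;y,z=-155*np.sin(th)/300,-155*np.cos(th)/300
for k in(0,8,16): print([[round(float(y[k+i]-y[k]),3),round(float(z[k+i]-z[k]),3)] for i in range(1,9)])
E
```

```text
time: 45.55
eef_pos: [435.3, 197.1, 39.9]
eef_rot: [3.141, -0.0, 1.416]
ft_force: [0.3, -0.0, 0.4]
width: 0.402
grip_force: 0.0
time: 46.35
eef_pos: [433.3, 197.5, 39.9]
eef_rot: [-3.138, 0.0, 1.416]
ft_force: [-3.8, 1.3, 5.2]
width: 0.1
grip_force: 15.0
[[0.008, -0.027], [0.018, -0.053], [0.029, -0.079], [0.041, -0.104], [0.055, -0.128], [0.07, -0.152], [0.087, -0.174], [0.104, -0.196]]
[[0.019, -0.021], [0.038, -0.041], [0.059, -0.059], [0.081, -0.077], [0.104, -0.093], [0.127, -0.108], [0.152, -0.122], [0.177, -0.134]]
[[0.026, -0.011], [0.052, -0.021], [0.079, -0.029], [0.106, -0.036], [0.133, -0.041], [0.161, -0.045], [0.189, -0.047], [0.217, -0.048]]
```

```bash
python3 -m jog '[[[0,0,0],[0,0,0]],[[0,0,0],[0,0,0]],[[0,-0.004,0.005],[0,0,0]],[[0,-0.004,0.012],[0,0,0]],[[0,-0.004,0.02],[0,0,0]],[[0,-0.004,0.022],[0,0,0]],[[0,-0.004,0.022],[0,0,0]],[[0,-0.004,0.022],[0,0,0]]]' -0.6 3
python3 -m jog '[[[0,0,0],[0,0,0]],[[0,0,0],[0,0,0]],[[0,0,0],[0,0,0]],[[0,0,0],[0,0,0]],[[0,0,0],[0,0,0]],[[0,0,0],[0,0,0]],[[0,0,0],[0,0,0]],[[0,0,0],[0,0,0]]]' -1 20
```

```text
time: 47.15
eef_pos: [433.9, 197.3, 33.1]
eef_rot: [3.142, 0.0, 1.416]
ft_force: [0.2, 0.8, 0.3]
width: 0.199
grip_force: 0.0
time: 47.95
eef_pos: [433.3, 197.4, 33.1]
eef_rot: [-3.141, 0.0, 1.416]
ft_force: [-2.2, 0.8, 3.0]
width: 0.1
grip_force: 20.0
```

```bash
python3 -m jog '[[[0,0.008,-0.027],[0,0,0]],[[0,0.018,-0.053],[0,0,0]],[[0,0.029,-0.079],[0,0,0]],[[0,0.041,-0.104],[0,0,0]],[[0,0.055,-0.128],[0,0,0]],[[0,0.07,-0.152],[0,0,0]],[[0,0.087,-0.174],[0,0,0]],[[0,0.104,-0.196],[0,0,0]]]'
python3 -m jog '[[[0,0.019,-0.021],[0,0,0]],[[0,0.038,-0.041],[0,0,0]],[[0,0.059,-0.059],[0,0,0]],[[0,0.081,-0.077],[0,0,0]],[[0,0.104,-0.093],[0,0,0]],[[0,0.127,-0.108],[0,0,0]],[[0,0.152,-0.122],[0,0,0]],[[0,0.177,-0.134],[0,0,0]]]'
python3 -m jog '[[[0,0.026,-0.011],[0,0,0]],[[0,0.052,-0.021],[0,0,0]],[[0,0.079,-0.029],[0,0,0]],[[0,0.106,-0.036],[0,0,0]],[[0,0.133,-0.041],[0,0,0]],[[0,0.161,-0.045],[0,0,0]],[[0,0.189,-0.047],[0,0,0]],[[0,0.217,-0.048],[0,0,0]]]'
```

```text
time: 48.75
eef_pos: [462.7, 192.6, 92.3]
eef_rot: [-3.137, 0.001, 1.416]
ft_force: [-6.6, 1.6, -0.5]
width: 0.098
grip_force: 20.0
time: 49.55
eef_pos: [514.0, 184.5, 134.1]
eef_rot: [-3.134, -0.0, 1.416]
ft_force: [-9.5, 0.6, 11.5]
width: 0.099
grip_force: 20.0
time: 50.35
eef_pos: [580.9, 173.7, 147.6]
eef_rot: [-3.139, 0.0, 1.415]
ft_force: [-17.6, -0.1, 17.1]
width: 0.097
grip_force: 20.0
```

```bash
python3 -m jog '[[[0,0.003,0.005],[0,0,0]],[[0,0.006,0.005],[0,0,0]],[[0,0.008,0.005],[0,0,0]],[[0,0.008,0.005],[0,0,0]],[[0,0.008,0.005],[0,0,0]],[[0,0.008,0.005],[0,0,0]],[[0,0.008,0.005],[0,0,0]],[[0,0.008,0.005],[0,0,0]]]'
python3 -m jog '[[[0,0,0],[0,0,0]],[[0,0,0],[0,0,0]],[[0,0,0],[0,0,0]],[[0,0,0],[0,0,0]],[[0,0,-0.01],[0,0,0]],[[0,0,-0.06],[0,0,0]],[[0,0,-0.14],[0,0,0]],[[0,0,-0.22],[0,0,0]]]' -0.4
python3 - <<'E'
from h import *
np.set_printoptions(precision=1,suppress=True)
go(650,-139,215,1.42)
E
```

```text
time: 51.15
eef_pos: [580.7, 173.7, 147.5]
eef_rot: [-3.134, -0.0, 1.416]
ft_force: [-13.2, 0.1, 19.6]
width: 0.099
grip_force: 20.0
time: 51.95
eef_pos: [584.1, 173.7, 211.5]
eef_rot: [3.141, 0.001, 1.416]
ft_force: [0.8, 0.0, 0.1]
width: 0.298
grip_force: 0.0
ROW [-0.9958, 0.378, -0.0107] [0.0001, 0.0002, -0.0014] t 52.0
```

```bash
python3 -m jog '[[[-0.06,0.02,0],[0,0,0]],[[-0.18,0.07,0],[0,0,0]],[[-0.32,0.12,0],[0,0,0]],[[-0.47,0.18,0],[0,0,0]],[[-0.62,0.235,0],[0,0,0]],[[-0.77,0.29,0],[0,0,0]],[[-0.9,0.34,0],[0,0,0]],[[-0.96,0.365,0],[0,0,0]]]' 0.4
python3 - <<'E'
from h import *
np.set_printoptions(precision=1,suppress=True)
c=camera("wrist");np.savez("w13.npz",**c);t=camera("top");np.savez("t13.npz",**t)
print(sense()["eef_pos"])
T=cv2.resize(t["image"][190:290,195:405],None,fx=3,fy=3,interpolation=2)
cv2.imwrite("pics/w13.png",np.vstack([cv2.resize(c["image"],(630,472))[60:330],T]))
print("knob exp",proj(c,(649.5,-138.9,83)),proj(t,(649.5,-138.9,83)))
g=cv2.cvtColor(t["image"],cv2.COLOR_BGR2HSV)
m,cs=hsv(t,(100,100,30),(125,255,255),(195,190,310,260));print(cv2.minAreaRect(cs[0]))
go(650,-139,34.5,1.42)
E
```

```text
time: 52.75
eef_pos: [647.3, -134.6, 211.4]
eef_rot: [3.14, 0.005, 1.409]
ft_force: [-0.3, 0.5, 0.1]
width: 0.699
grip_force: 0.0
[ 647.3 -133.3  211.1]
knob exp [331.1 230. ] [365.1 216.2]
((250.2236328125, 224.6955108642578), (87.69221496582031, 27.090530395507812), 9.727579116821289)
ROW [-0.0151, 0.0114, 0.5888] [0.0003, 0.0012, -0.0037] t 52.9
```

View pics/w13.png

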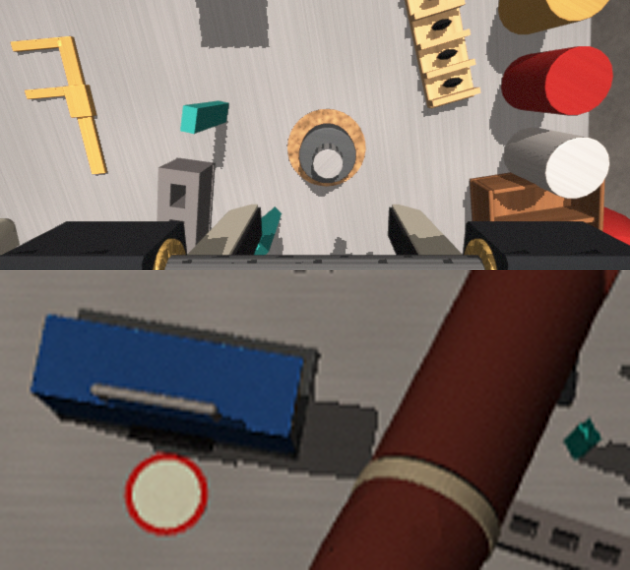

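The picture shows the weight standing on the mat (knob at wrist (333,227), within about 2 mm of expected). The hood is shut and the mark is empty at top (251,265). I'll grasp the weight.

```bash
python3 -m jog '[[[-0.012,0.009,0.05],[0,0,0]],[[-0.012,0.009,0.15],[0,0,0]],[[-0.012,0.009,0.26],[0,0,0]],[[-0.012,0.009,0.37],[0,0,0]],[[-0.012,0.009,0.47],[0,0,0]],[[-0.012,0.009,0.55],[0,0,0]],[[-0.012,0.009,0.588],[0,0,0]],[[-0.012,0.009,0.588],[0,0,0]]]'
python3 -m jog '[[[0,0,0],[0,0,0]],[[0,0,0],[0,0,0]],[[0,0,0],[0,0,0]],[[0,0,0],[0,0,0]],[[0,0,0],[0,0,0]],[[0,0,0],[0,0,0]],[[0,0,0],[0,0,0]],[[0,0,0],[0,0,0]]]' -1 50
python3 -c "
from h import *
print(sense()['eef_pos'],sense()['width'])"
```

```text
time: 53.65
eef_pos: [648.4, -128.8, 32.3]
eef_rot: [-3.137, -0.001, 1.418]
ft_force: [-0.3, -0.8, 0.4]
width: 0.695
grip_force: 0.0
time: 54.45
eef_pos: [650.8, -131.8, 35.3]
eef_rot: [3.139, 0.0, 1.416]
ft_force: [1.6, -0.5, 1.8]
width: 0.294
grip_force: 50.0
[ 650.76297441 -131.80530356   35.29652652] 0.29391856720697057
```

```bash
python3 -m jog '[[[0,0,0],[0,0,0]],[[0,0,0],[0,0,0]],[[0,0,0],[0,0,0]],[[0,0,0],[0,0,0]],[[-0.008,0,0],[0,0,0]],[[-0.018,0,0],[0,0,0]],[[-0.018,0,0],[0,0,0]],[[-0.018,0,0],[0,0,0]]]' -0.1
python3 -m jog '[[[0,0,0],[0,0,0]],[[0,0,0],[0,0,0]],[[0,0,0],[0,0,0]],[[0,0,0],[0,0,0]],[[0,0,0],[0,0,0]],[[0,0,0],[0,0,0]],[[0,0,0],[0,0,0]],[[0,0,0],[0,0,0]]]' -1 50
python3 -m jog '[[[0,0,-0.03],[0,0,0]],[[0,0,-0.1],[0,0,0]],[[0,0,-0.2],[0,0,0]],[[0,0,-0.3],[0,0,0]],[[0,0,-0.42],[0,0,0]],[[0,0,-0.54],[0,0,0]],[[0,0,-0.62],[0,0,0]],[[0,0,-0.65],[0,0,0]]]'
python3 -c "
from h import *
go(505,182,230,2.99)"
```

```text
time: 55.25
eef_pos: [648.8, -137.2, 34.7]
eef_rot: [-3.142, 0.0, 1.415]
ft_force: [0.4, -0.5, 0.0]
width: 0.45
grip_force: 0.0
time: 56.05
eef_pos: [649.7, -136.9, 34.8]
eef_rot: [3.14, 0.0, 1.416]
ft_force: [4.4, -0.2, -2.0]
width: 0.292
grip_force: 50.0
time: 56.85
eef_pos: [647.5, -137.3, 231.1]
eef_rot: [-3.14, 0.0, 1.415]
ft_force: [0.7, 0.1, -8.3]
width: 0.294
grip_force: 50.0
ROW [0.9775, -0.6344, 0.0044] [-0.0004, -0.0003, -0.5014] t 56.9
```

```bash
python3 -m jog '[[[0.05,-0.06,0],[0,0,-0.03]],[[0.15,-0.15,0],[0,0,-0.07]],[[0.25,-0.24,0],[0,0,-0.11]],[[0.35,-0.33,0],[0,0,-0.15]],[[0.45,-0.4,0],[0,0,-0.19]],[[0.54,-0.46,0],[0,0,-0.23]],[[0.61,-0.49,0],[0,0,-0.27]],[[0.63,-0.5,0],[0,0,-0.3]]]'
python3 -c "
from h import *
go(520,184,230,2.99)"
```

```text
time: 57.65
eef_pos: [525.4, 77.2, 227.2]
eef_rot: [-3.137, -0.008, 2.369]
ft_force: [-0.5, 0.2, -8.3]
width: 0.293
grip_force: 50.0
ROW [0.2615, 0.2424, -0.0085] [-0.0008, -0.0029, -0.1978] t 57.6
```

```bash
python3 -m jog '[[[0.07,0.06,0],[0,0,-0.04]],[[0.15,0.14,0],[0,0,-0.08]],[[0.22,0.21,0],[0,0,-0.12]],[[0.26,0.242,0],[0,0,-0.16]],[[0.262,0.245,0],[0,0,-0.198]],[[0.262,0.245,0],[0,0,-0.198]],[[0.262,0.245,0],[0,0,-0.198]],[[0.262,0.245,0],[0,0,-0.198]]]'
python3 - <<'E'
from h import *
np.set_printoptions(precision=1,suppress=True)
c=camera("wrist");np.savez("w14.npz",**c)
s=sense();print(s["eef_pos"],s["eef_rot"])
for r in (265,275,285,295,305,312): print(r,c["image"][r,295:372:2].astype(int).max(1))
print("colv",c["image"][150:318,331].astype(int).max(1)[::2])
z=s["eef_pos"][2]-34.8+3; print("uz",z,"knob exp",proj(c,(*s["eef_pos"][:2],z+80)))
go(520.5,185,60,2.99)
E
```

```text
time: 58.45
eef_pos: [525.3, 179.1, 228.8]
eef_rot: [-3.14, -0.002, 2.977]
ft_force: [1.0, -0.6, -7.0]
width: 0.294
grip_force: 50.0
[525.6 179.4 229.1] [-3.1 -0.   3. ]
265 [74 74 74 74 74 79 74 75 85 90 89 89 56 56 88 90 94 94 95 69 54 56 91 93
 89 89 53 53 72 75 76 76 73 73 74 76 71 72 74]
275 [127 123  50  25  67  77  50  62  90  90  93  65  53  53  86  91  96  93
  93  75  52  54  90  91  94  91  72  55  57  85  71  44  28  87 127 128
 128 127 128]
285 [113  34  20  39  76  53  56  89  91  94  91  90  98 105 126 144 137 141
 146 136 131 116 102  96  95  94  88  58  54  66  85  49  31  29  67 123
 128 128 128]
295 [ 28  26  34  84  90 124 134 134 136 134 139 135 140 138 137 137 135 138
 135 133 136 138 137 132 132 133 136 136 135 135 104  83  57  39  32  39
 121 130 127]
305 [ 26  41 120 137 135 135 138 138 137 135 134 135 135 135 137 136 135 135
 131 133 133 133 134 136 134 135 135 134 136 135 137 138 132  87  26  26
  34 109 127]
312 [ 18  96 135 133 136 134 136 137 135 139 138 136 135 134 132 133 134 133
 137 133 132 135 133 134 135 136 136 137 135 138 139 133 134 131  29  23
  27  30 110]
colv [232 234 235 235 235 232 236 236 235 235 253 253 253 255 255 255 255 255
 255 255 255 255 255 255 255 255 255 255 255 255 255 254  85  54  55  51
  55  51  59  75  77  74  76  77  75  76  73  76  73  74  74  75  78  80
  95  96  97  95  96  95  96  97  94  94  92  94  95 117 135 136 136 133
 138 133 137 137 134 135 133 131 135 137 136 131]
uz 197.28864616258858 knob exp [329.7 311.6]
ROW [0.0189, 0.0166, 0.5636] [-0.0005, -0.0004, -0.004] t 58.5
```

```bash
python3 -m jog '[[[0.022,0.019,0.05],[0,0,-0.004]],[[0.022,0.019,0.15],[0,0,-0.004]],[[0.022,0.019,0.26],[0,0,-0.004]],[[0.022,0.019,0.37],[0,0,-0.004]],[[0.022,0.019,0.47],[0,0,-0.004]],[[0.022,0.019,0.56],[0,0,-0.004]],[[0.022,0.019,0.61],[0,0,-0.004]],[[0.022,0.019,0.625],[0,0,-0.004]]]'
python3 - <<'E'
from h import *
np.set_printoptions(precision=1,suppress=True)
c=camera("wrist");np.savez("w15.npz",**c);s=sense();print(s["eef_pos"])
m,cs=hsv(c,(0,150,80),(5,255,255),(200,120,460,320),5);e=cv2.fitEllipse(cv2.convexHull(np.vstack(cs)));print("red",e,plane(c,e[0],0),[cv2.boundingRect(q) for q in cs])
hh=cv2.cvtColor(c["image"],cv2.COLOR_BGR2HSV)
for r in(225,235,245): print(r,c["image"][r,265:395:2].astype(int).max(1))
print(c["image"][170:290:2,331].astype(int).max(1))
for zz in(0,42): print("body",zz,[proj(c,(521+dx,186.2+dy,zz+7)) for dx,dy in((0,0),(-30,0),(0,30),(0,-30))])
E
```

```text
time: 59.3
eef_pos: [519.4, 186.4, 40.3]
eef_rot: [-3.139, -0.003, 2.991]
ft_force: [0.4, 0.3, -7.0]
width: 0.29
grip_force: 50.0
[520.  186.6  40.8]
red ((329.29266357421875, 252.46392822265625), (115.22339630126953, 119.4340591430664), 91.6987533569336) [519.9 186.3   0. ] [(270, 195, 120, 77)]
225 [136 136 135 136 135 137 161 162 161 163 161 163 171 187 190 187 129  56
  48  53  57  54  54  51  52  53  52  53  53  56  52  55  50  52  55  53
  51  53  52  52  51  56  50  52  56  55  55  49 112 254 255 255 254 254
 254 254 254 254 254 246 241 241 239 240 240]
235 [136 133 134 136 160 163 163 163 163 167 184 185 131  49  52  50  52  59
  72  77  81  81  80  74  79  78  78  78  80  80  79  80  78  76  80  79
  80  76  78  77  76  76  75  77  75  78  72  70  52  57  53  52  92 254
 255 255 254 254 254 254 254 249 235 236 237]
245 [133 132 133 164 162 162 162 163 183 151  56  57  75  76  75  78  80  76
  77  76  77  76  74  74  73  76  76  76  76  77  76  73  71  72  76  75
  76  77  77  75  78  72  75  74  75  74  74  75  77  77  74  80  74  73
  53  90 255 254 254 254 254 254 252 239 238]
[237 237 239 235 230 132 138 137 136 137 140 133 138 164 165 166 166 166
 187 186 187 182  55  50  50  54  53  56  57  77  77  78  77  80  77  75
  77  78  78  76  73  78  76  76  94 100  99  97  96  97  98 101  96  95
  98  97 101 123 139 139]
body 0 [array([329.4, 257.1]), array([322.1, 211.6]), array([375.7, 250.4]), array([283.6, 263.8])]
body 42 [array([329.3, 280.4]), array([320.3, 225.4]), array([385.8, 272.3]), array([273.4, 288.4])]
```

```bash
python3 -m jog '[[[0.002,0,0.005],[0,0,0]],[[0.002,0,0.01],[0,0,0]],[[0.002,0,0.015],[0,0,0]],[[0.002,0,0.02],[0,0,0]],[[0.002,0,0.024],[0,0,0]],[[0.002,0,0.027],[0,0,0]],[[0.002,0,0.028],[0,0,0]],[[0.002,0,0.028],[0,0,0]]]'
```

```text
time: 60.15
eef_pos: [519.8, 187.3, 33.7]
eef_rot: [-3.141, -0.0, 2.993]
ft_force: [1.3, -0.0, -6.6]
width: 0.293
grip_force: 50.0
```

```bash
python3 -m jog '[[[0,-0.002,0.001],[0,0,0]],[[0,-0.002,0.002],[0,0,0]],[[0,-0.002,0.003],[0,0,0]],[[0,-0.002,0.004],[0,0,0]],[[0,-0.002,0.005],[0,0,0]],[[0,-0.002,0.006],[0,0,0]],[[0,-0.002,0.006],[0,0,0]],[[0,-0.002,0.006],[0,0,0]]]'
```

```text
time: 60.95
eef_pos: [519.7, 186.7, 31.9]
eef_rot: [-3.142, -0.0, 2.993]
ft_force: [0.5, -0.2, -6.8]
width: 0.292
grip_force: 50.0
```

```bash
python3 -m jog '[[[0,0,0.001],[0,0,0]],[[0,0,0.002],[0,0,0]],[[0,0,0.003],[0,0,0]],[[0,0,0.004],[0,0,0]],[[0,0,0.004],[0,0,0]],[[0,0,0.004],[0,0,0]],[[0,0,0.004],[0,0,0]],[[0,0,0.004],[0,0,0]]]'
python3 - <<'E'
from h import *
np.set_printoptions(precision=1,suppress=True)
c=camera("wrist");np.savez("w16.npz",**c);s=sense();print(s["eef_pos"],s["ft_force"])
m,cs=hsv(c,(0,150,80),(5,255,255),(200,120,460,320),5);e=cv2.fitEllipse(cv2.convexHull(np.vstack(cs)));print("red",e,plane(c,e[0],0))
for r in(225,235,245):
  v=c["image"][r].astype(int).max(1); k=np.where(v[260:400]<100)[0]+260;print(r,k.min(),k.max())
col=c["image"][:,329].astype(int).max(1);k=np.where(col[150:280]<70)[0]+150;print(k[:12]);print("pred front",min([proj(c,(520.7+30*np.cos(a),186.3+30*np.sin(a),0))[1] for a in np.linspace(0,6.28,73)]))
E
```

```text
time: 61.75
eef_pos: [519.8, 186.9, 31.6]
eef_rot: [3.141, 0.0, 2.993]
ft_force: [-3.5, 0.5, 6.6]
width: 0.295
grip_force: 50.0
[519.8 186.9  31.6] [-3.5  0.4  6.1]
red ((328.2435302734375, 255.02056884765625), (118.41502380371094, 123.8834457397461), 91.92725372314453) [519.5 186.3   0. ]
225 297 360
235 290 369
245 284 374
[214 215 216 217 218 219 220 221 222 223 224 225]
pred front 210.32882461028848
```

```bash
python3 -m jog '[[[0,0,-0.005],[0,0,0]],[[0,0,-0.012],[0,0,0]],[[0.004,0,-0.012],[0,0,0]],[[0.007,0,-0.012],[0,0,0]],[[0.007,0,-0.008],[0,0,0]],[[0.007,0,-0.004],[0,0,0]],[[0.007,0,-0.002],[0,0,0]],[[0.007,0,-0.002],[0,0,0]]]'
python3 -m jog '[[[0,0,0],[0,0,0]],[[0,0,0],[0,0,0]],[[0,0,0],[0,0,0]],[[0,0,0],[0,0,0]],[[0,0,0],[0,0,0]],[[0,0,0],[0,0,0]],[[0,0,0],[0,0,0]],[[0,0,0],[0,0,0]]]' 0
python3 -m jog '[[[0,0,-0.02],[0,0,0]],[[0,0,-0.08],[0,0,0]],[[0,0,-0.16],[0,0,0]],[[0,0,-0.28],[0,0,0]],[[0,0,-0.42],[0,0,0]],[[0,0,-0.55],[0,0,0]],[[0,0,-0.63],[0,0,0]],[[0,0,-0.65],[0,0,0]]]'
python3 - <<'E'
from h import *
np.set_printoptions(precision=1,suppress=True)
c=camera("wrist");s=sense();print(s["eef_pos"])
m,cs=hsv(c,(0,150,80),(5,255,255),(250,150,420,290),5);e=cv2.fitEllipse(cv2.convexHull(np.vstack(cs)));P=plane(c,e[0],0);print("red",e,P,[cv2.contourArea(q) for q in cs])
for x in(518,520,522): print("knob pred",x,proj(c,(x,186.3,80)))
g=c["image"].astype(int).max(2)
u,v=proj(c,(520.5,186.3,80)).astype(int)
print(g[v,u-35:u+36]);print(g[v-40:v+36,u])
E
```

```text
time: 62.6
eef_pos: [517.6, 187.1, 31.7]
eef_rot: [3.142, -0.0, 2.993]
ft_force: [-1.3, -0.7, -2.9]
width: 0.295
grip_force: 50.0
time: 63.4
eef_pos: [517.6, 187.0, 31.3]
eef_rot: [-3.142, -0.0, 2.993]
ft_force: [-0.0, 0.4, -1.3]
width: 0.502
grip_force: 0.0
time: 64.2
eef_pos: [519.3, 187.6, 230.0]
eef_rot: [3.138, 0.006, 2.993]
ft_force: [-0.2, -0.1, -0.6]
width: 0.506
grip_force: 0.0
[518.7 187.4 228.9]
red ((327.72564697265625, 206.85035705566406), (65.74555969238281, 65.97599792480469), 103.26515197753906) [520.6 186.4   0. ] [501.5]
knob pred 518 [327.1 217.7]
knob pred 520 [327.5 219.7]
knob pred 522 [327.8 221.7]
[229 231 231 230 236 248 251 251 251 251 251 253 254 254 254 254 254 255
 255 255 254 255 254 255 255 255 255 255 255 255 255 255 255 255 255 255
 255 255 255 255 255 255 255 255 255 255 255 255 255 255 255 255 255 255
 255 255 255 255 255 255 254 253 252 252 252 252 251 240 234 233 232]
[241 240 240 241 241 237 240 236 149 133 135 130 128 131 134 133 131 127
 161 254 255 255 254 254 255 255 255 255 255 255 255 255 255 255 255 255
 255 255 255 255 255 255 255 254 255 255 255 255 255 255 255 255 255 255
 255 253 251 252 251 244 166 130 132 126 127 129 129 127 130 122  66  30
  45  58  60  62]
```

The mark centre now looks empty and the red ring is broken, so the weight was probably knocked aside. I'll locate it numerically.

```bash
python3 -m jog '[[[0.1,0,0],[0,0,0]],[[0.2,0,0],[0,0,0]],[[0.2,0,0],[0,0,0]],[[0.2,0,0],[0,0,0]],[[0.2,0,0],[0,0,0]],[[0.2,0,0],[0,0,0]],[[0.2,0,0],[0,0,0]],[[0.2,0,0],[0,0,0]]]' 1
python3 - <<'E'
from h import *
np.set_printoptions(precision=1,suppress=True,linewidth=250)
c=camera("wrist");np.savez("w17.npz",**c);t=camera("top");np.savez("t17.npz",**t);print(sense()["eef_pos"])
u,v=proj(c,(520.6,186.4,0)).astype(int);print("mark px",u,v)
g=c["image"]
# coarse map of V (8px cells) with R mark
def cmap(img,x0,y0,x1,y1,st):
    hs=cv2.cvtColor(img,cv2.COLOR_BGR2HSV)
    for y in range(y0,y1,st):
        l=""
        for x in range(x0,x1,st):
            H,S,V=hs[y,x]
            l+= "R" if S>130 and (H<6 or H>174) else "B" if S>120 and 100<H<130 else "y" if S>90 and 6<=H<35 else "#" if V<60 else "+" if V<110 else "-" if V<180 else "."
        print(y,l)
cmap(g,max(u-160,0),max(v-120,0),min(u+160,640),min(v+150,480),5)
cmap(t["image"],215,240,300,295,2)
E
```

```text
time: 65.05
eef_pos: [458.7, 195.7, 226.1]
eef_rot: [-3.141, -0.0, 2.992]
ft_force: [-0.1, 0.6, -0.6]
width: 0.998
grip_force: 0.0
[458.5 195.8 226.3]
mark px 329 258
138 y...........................................................----
143 y...........................................................--++
148 y..........-................................................--+-
153 y.......--------.............................................--+
158 y+------+--+-++--.............................................--
163 y+------------+--...............................................
168 yy+---..--+------...............................................
173 yy+.....---+---+-...............................................
178 yy-.....--+----++...............................................
183 yy-.....-+++-----+--............................................
188 ++-.....-+-+------+-............................................
193 +++-....---++-+++---............................................
198 +-+-++++-+++--+---........-+---+++..............................
203 +---+------+----+........----+##
[... 3436 characters left out ...]
############----------------
268 RRRRyR##y##+###############----------------
270 RRRRRyR#y#B+####y##########----------------
272 RRRRRyRyy##+###############----------------
274 RRRRRRyRy##+###+###########----------------
276 RRRRRRRRRR#####-##########+----------------
278 yRRRRyRyRy+####+##########-----------------
280 RRRRRRRyRR+###############-----------------
282 RRRRRRRyyy+###############-----------------
284 RRRRRRyyRR+###############-----------------
286 yRRRRyRRRyy+##############-----------------
288 RRRRRyR#yyR##############+-----------------
290 RRRyRRRy#y####y##########-------##+++++----
292 RRRRRRRyR#---+y##########------#########---
294 RRRRRRyRRR----+##########---++-##########++
```

The wrist view shows the weight upright but knocked toward the robot (knob top near (331,239)). I'll compute its position precisely.

```bash
python3 - <<'E'
from h import *
np.set_printoptions(precision=1,suppress=True,linewidth=200)
c=dict(np.load("w17.npz"));g=c["image"].astype(int).max(2)
for r in(210,214,218,222): print(r,g[r,275:365:2])
for r in(232,240,246): print(r,g[r,300:365])
print(g[190:262,331])
E
```

```text
210 [206 207 206 206 146 113 111 114 112 111 112 113 114 110 113 112 105  47  70 100 112 110 111 109 107 113 111 110 114 110 116 114 114 117 119 119 119  79  86 194 202 201 202 202 202]
214 [212 210 208 208 194 113 113 110 109 109 109 108 109 110 113 108  61  94 110 109 108  80  68 104 114 116 114 113 114 115 114 112 116 114 115 114 121 117 115  80 193 200 200 200 199]
218 [209 212 207 210 138 112 114 114 110 109 112 114 111 109 110  72  60  64  62  61  62  61  59  60  63  55  66  78  75  61 101 111 116 117 117 117 117 114 118 120 123 201 202 201 199]
222 [207 209 209 207 199 132 114 114 114 118 113 110 114 108  93  61  61  59  64  60  58  61  56  61  73  46  72  78  77  53  85  89  52 110 117 119 119 120 119 120 122 187 201 200 204]
232 [112 112 105  64  56  60  58  59  59  56  62  59  57  60  59  58  48  93 188 211 216 216 216 217 215 213 215 217 216 215 218 216 215 215 211 218 219 218 217 219 218 213 199 110  84 106 112 111 114
 112 111 112 112 112 114 113 115 125 198 211 210 208 211 210 208]
240 [148 124 116 124 126  96 100 106 108 104 105 104  99  72  63  64 108 199 209 213 212 214 216 213 208 207 207 213 212 214 212 211 211 218 217 219 219 218 220 216 219 221 221 212 139 113 109 113 111
 112 109 112 111 114 127 189 196 203 203 202 204 203 205 207 203]
246 [234 236 237 237 236 238 246 249 247 215 128 106 109 108 109 111 109 110 122 168 202 213 211 208 212 210 210 212 216 216 215 217 215 213 216 218 219 219 215 211 212 189 131 113 113 111 111 114 111
 111 129 193 244 245 241 240 239 239 239 227 213 207 207 205 205]
[205 203 201 198 200 207 210 195  84  41  43  43  52  83 108 112 114 116 117 116 114 114 113 111 114 112 109  72  75  75  79  77  77  78 103 189 215 218 218 218 218 219 216 215 210 212 214 215 214
 215 211 213 211 218 215 218 217 216 212 217 218 209 144 116 107 145 245 249 250 250 250 250]
```

```bash
python3 - <<'E'
from h import *
np.set_printoptions(precision=1,suppress=True,linewidth=200)
c=dict(np.load("w17.npz"))
print(plane(c,(330.4,238.3),80))
p=plane(c,(330.4,238.3),80)
go(p[0]-0.5,p[1]-0.5,31.5,2.99)
E
```

```text
[476.1 194.2  80. ]
ROW [-0.0576, 0.0015, 0.6492] [-0.0, -0.0, 0.0008] t 65.2
```

```bash
python3 -m jog '[[[-0.057,0.001,0.03],[0,0,0]],[[-0.057,0.001,0.13],[0,0,0]],[[-0.057,0.001,0.25],[0,0,0]],[[-0.057,0.001,0.37],[0,0,0]],[[-0.057,0.001,0.49],[0,0,0]],[[-0.057,0.001,0.59],[0,0,0]],[[-0.057,0.001,0.645],[0,0,0]],[[-0.057,0.001,0.648],[0,0,0]]]'
python3 -m jog '[[[0,0,0],[0,0,0]],[[0,0,0],[0,0,0]],[[0,0,0],[0,0,0]],[[0,0,0],[0,0,0]],[[0,0,0],[0,0,0]],[[0,0,0],[0,0,0]],[[0,0,0],[0,0,0]],[[0,0,0],[0,0,0]]]' -1 50
python3 -m jog '[[[0,0,0],[0,0,0]],[[0,0,0],[0,0,0]],[[0,0,0],[0,0,0]],[[0,0,0],[0,0,0]],[[0,0,0],[0,0,0]],[[0,0,-0.01],[0,0,0]],[[0,0,-0.03],[0,0,0]],[[0,0,-0.05],[0,0,0]]]'
python3 -c "
from h import *
go(518,187,46,2.99)"
```

```text
time: 65.95
eef_pos: [473.7, 193.0, 29.8]
eef_rot: [-3.139, -0.004, 2.993]
ft_force: [-0.9, 1.2, -0.4]
width: 1.001
grip_force: 0.0
time: 66.75
eef_pos: [475.2, 193.7, 32.0]
eef_rot: [-3.142, -0.0, 2.993]
ft_force: [-0.5, -0.4, 0.5]
width: 0.361
grip_force: 0.0
time: 67.55
eef_pos: [474.2, 193.3, 46.6]
eef_rot: [-3.14, -0.002, 2.993]
ft_force: [0.5, -0.1, -7.2]
width: 0.293
grip_force: 50.0
ROW [-0.1474, 0.0009, 0.0017] [-0.0004, -0.0007, 0.001] t 67.5
```

```bash
python3 -m jog '[[[-0.02,0,0],[0,0,0]],[[-0.06,-0.002,0],[0,0,0]],[[-0.1,-0.003,0],[0,0,0]],[[-0.14,-0.004,0],[0,0,0]],[[-0.1505,-0.004,0],[0,0,0]],[[-0.1505,-0.004,0],[0,0,0]],[[-0.1505,-0.004,0.015],[0,0,0]],[[-0.1505,-0.004,0.03],[0,0,0]]]'
python3 - <<'E'
from h import *
np.set_printoptions(precision=1,suppress=True)
c=camera("wrist");s=sense();print(s["eef_pos"])
m,cs=hsv(c,(0,150,80),(5,255,255),(200,120,460,320),5);e=cv2.fitEllipse(cv2.convexHull(np.vstack(cs)));print("red",e,plane(c,e[0],0),cv2.boundingRect(np.vstack(cs)))
for r in(225,235,245):
  v=c["image"][r].astype(int).max(1); k=np.where(v[260:400]<100)[0]+260;print(r,k.min(),k.max())
col=c["image"][:,329].astype(int).max(1);k=np.where(col[150:280]<70)[0]+150;print(k[:3]);z=s["eef_pos"][2]-31.8
for x in(519,521,523):print("pred front",x,min([proj(c,(x+30*np.cos(a),186.3+30*np.sin(a),z))[1] for a in np.linspace(0,6.28,73)]))
E
```

```text
time: 68.35
eef_pos: [518.8, 186.1, 37.5]
eef_rot: [-3.141, -0.001, 2.994]
ft_force: [-0.8, -0.5, -7.6]
width: 0.297
grip_force: 50.0
[518.2 185.9  36.7]
red ((329.73095703125, 254.20709228515625), (116.03862762451172, 120.58576965332031), 90.9321060180664) [519.7 186.3   0. ] (270, 196, 121, 79)
225 296 361
235 289 369
245 284 375
[213 214 215]
pred front 519 208.9732485372828
pred front 521 212.1214774195492
pred front 523 215.25601330597064
```

```bash
python3 -m jog '[[[0.002,0,0.003],[0,0,0]],[[0.002,0,0.006],[0,0,0]],[[0.002,0,0.009],[0,0,0]],[[0.002,0,0.012],[0,0,0]],[[0.002,0,0.015],[0,0,0]],[[0.002,0,0.017],[0,0,0]],[[0.002,0,0.017],[0,0,0]],[[0.002,0,0.017],[0,0,0]]]'
```

```text
time: 69.2
eef_pos: [519.1, 185.9, 32.8]
eef_rot: [-3.142, -0.0, 2.993]
ft_force: [0.9, 0.3, -7.1]
width: 0.293
grip_force: 50.0
```

```bash
python3 -m jog '[[[0,0,0.001],[0,0,0]],[[0,0,0.002],[0,0,0]],[[0,0,0.003],[0,0,0]],[[0,0,0.004],[0,0,0]],[[0,0,0.004],[0,0,0]],[[0,0,0.004],[0,0,0]],[[0,0,0.004],[0,0,0]],[[0,0,0.004],[0,0,0]]]'
```

```text
time: 70.0
eef_pos: [519.2, 185.9, 32.0]
eef_rot: [3.142, 0.0, 2.993]
ft_force: [-1.4, -1.1, -2.6]
width: 0.29
grip_force: 50.0
```

```bash
python3 -m jog '[[[0,0,0.001],[0,0,0]],[[0,0,0.001],[0,0,0]],[[0,0,0.001],[0,0,0]],[[0,0,0.001],[0,0,0]],[[0,0,0.001],[0,0,0]],[[0,0,0.001],[0,0,0]],[[0,0,0.001],[0,0,0]],[[0,0,0.001],[0,0,0]]]' 0.2
python3 -m jog '[[[0,0,0],[0,0,0]],[[0,0,-0.03],[0,0,0]],[[0,0,-0.08],[0,0,0]],[[0,0,-0.16],[0,0,0]],[[0,0,-0.28],[0,0,0]],[[0,0,-0.42],[0,0,0]],[[0,0,-0.55],[0,0,0]],[[0,0,-0.65],[0,0,0]]]'
python3 -m jog '[[[0.1,0,0],[0,0,0]],[[0.2,0,0],[0,0,0]],[[0.2,0,0],[0,0,0]],[[0.2,0,0],[0,0,0]],[[0.2,0,0],[0,0,0]],[[0.2,0,0],[0,0,0]],[[0.2,0,0],[0,0,0]],[[0.2,0,0],[0,0,0]]]'
python3 - <<'E'
from h import *
np.set_printoptions(precision=1,suppress=True,linewidth=200)
c=camera("wrist");g=c["image"].astype(int).max(2)
m,cs=hsv(c,(0,150,80),(5,255,255),(250,180,420,320),5);e=cv2.fitEllipse(cv2.convexHull(np.vstack(cs)));print("red",e,plane(c,e[0],0),[cv2.contourArea(q) for q in cs])
u,v=proj(c,(520.6,186.3,80)).astype(int);print(u,v);print(g[v,u-30:u+31]);print(g[v-50:v+35,u])
b=[proj(c,(582.9+.151*s,176.1+.988*s,180)) for s in(50,0,-50)];print("bar pred",b)
E
```

```text
time: 70.8
eef_pos: [519.1, 185.9, 31.3]
eef_rot: [-3.142, 0.0, 2.993]
ft_force: [-0.4, 0.0, -0.0]
width: 0.6
grip_force: 0.0
time: 71.6
eef_pos: [519.7, 186.0, 229.8]
eef_rot: [3.14, 0.003, 2.993]
ft_force: [0.3, 0.0, 0.6]
width: 0.599
grip_force: 0.0
time: 72.4
eef_pos: [460.2, 194.6, 226.1]
eef_rot: [-3.141, -0.0, 2.992]
ft_force: [1.1, 0.6, 0.4]
width: 0.603
grip_force: 0.0
red ((329.96673583984375, 256.9339599609375), (61.673988342285156, 64.48773956298828), 87.18584442138672) [520.6 186.2   0. ] [465.5]
330 280
[217 218 216 216 217 219 208 175 133 119 119 119 120 114 118 121 159 219 225 223 224 225 225 226 227 225 223 223 224 226 225 225 225 227 225 226 227 226 227 229 227 228 228 211 129 117 120 122 120
 121 122 121 151 200 215 215 215 216 217 217 219]
[246 240 253 252 122  43  45  47  44  45  46  50  70 117 122 121 124 122 123 122 120 121 118 123 122  81  76  80  83  83  87  82  84  85  84  80  95 144 224 228 229 228 227 228 228 227 226 224 223
 226 225 223 225 224 223 226 228 225 228 224 226 228 223 156 123 118 121 118 113  86  52  48  26  24  32  51  53  59  55  52  41  30  31  29  35]
bar pred [array([394.9, 405.5]), array([329.5, 405.5]), array([264.1, 405.5])]
```

The weight is centred on the mark to within 1 mm, the hood is shut and the sticks are seated. Handing in.

```bash
python3 -c "
from h import *
t=camera('top');m,cs=hsv(t,(100,100,30),(125,255,255),(195,190,310,260));print(cv2.minAreaRect(cs[0]))
from station import close_job
print(close_job())"
```

```text
((250.24539184570312, 224.5767822265625), (87.67196655273438, 27.219085693359375), 9.7824068069458)
the job is handed in; nothing more can be done
None
```

Job handed in: both drain sticks stand seated in pockets 2 and 0, the kept stick is untouched in pocket 4, the hood is shut, and the weight is back on the mark within about 1 mm (it was knocked off once, so I set it down again).

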